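# Clamp a fragile plaster cast in the hold-down jig

### The job

Set the full-arch plaster cast (the one with a horseshoe of teeth) squarely on the middle of the hold-down jig's rubber seat, its curved front away from the hinge, and let go of it; only then swing the jig's arm down by its knob until the arm is level, so that the sprung pad rests on the teeth pressed about half-way in, and leave it so. The plaster is fragile: grip it lightly, set it down softly and keep it upright, and do not press the pad hard. Leave the other two casts where they are.

Things in the scene. Friction and masses are not known exactly. Their poses are not given: they have to be found in the camera images.
- cast_mid (a point): Centre (half-way up) of the full-arch cast: loose off-white plaster, 0.15-0.27 kg, 40 mm tall, standing on the bench. D-shaped base with upright sides, 50 mm along its x, 70 mm along its y, 28 mm tall; on it a horseshoe of teeth, 12 mm tall. Its x points from the curved front to the straight back, z up. Can be gripped by the base, front to back (50 mm).
- cast_front (a point): Middle of the cast's front facet (40 mm wide, corners cut off), half-way up, 25 mm along the cast's -x from its centre. The plaster is fragile: it cracks if the fingers squeeze it with more than about 45 N on each side, or if it is dropped on or driven against the jig or bench (over about 40 N). Low grip forces (20 to 30 N) hold it well.
- halfcast_mid (a point): Centre (half-way up) of another loose plaster cast, to be left alone: a half cast, 36 x 66 mm block with a single straight row of teeth, 38 mm tall.
- blockcast_mid (a point): Centre (half-way up) of a third loose plaster cast, to be left alone: same D-shaped outline, 60 mm tall, no teeth, a smooth round dome on top.
- seat (a point): Centre of the top of the jig's black rubber seat, 68 x 88 mm (x, y), 16 mm above the bench, on a fixed aluminium plate 205 x 110 mm. Its x points to the hinge, y along the hinge axis, z up. The cast belongs here, its x along the seat's x. Two steel hinge posts stand 95 to 125 mm along +x from the seat's centre, 101 mm tall over the bench.
- hinge (a point): Point on the hinge axis of the jig's arm, in the middle: 110 mm along the seat's +x from the seat's centre and 87 mm above the bench. The axes of this point turn with the arm.
- swingarm (a joint): Angle of the jig's steel arm (22 mm wide, 14 mm thick), rad: 0 = level, reaching from the hinge along the seat's -x over the seat; grows as it swings up and back (1.57 upright; starts near there). Range -0.15 to 1.9. Stiff hinge (0.6 N m): it stays where it is left. With the cast on the seat the pad meets the teeth at about 0.065 and is half-way in at 0.
- knob (a point): Centre of the arm's black knob at its free end, 180 mm from the hinge axis: a short cylinder, 28 mm in diameter, 26 mm wide, its axis parallel to the hinge axis. It can be pinched from above by its flat ends (26 mm, along the seat's y) at any arm angle and turns between the fingers; moving it takes 3 to 6 N. Arm level: 87 mm above the bench.
- pad_face (a point): Centre of the lower face of the arm's round sprung rubber pad, 40 mm in diameter, 110 mm from the hinge along the arm, 38 mm below the arm's middle line when free.
- foot (a joint): How far the sprung pad is pressed in towards the arm, m: 0 = free, 0.014 = fully in (solid). Spring 0.6 N per mm, about 5 N at half-way (0.007). The stem of the pad rises out of the arm's top by the same amount. Driving the arm on once it is solid cracks the cast.

How it is judged:
By the outcome, as a careful person would: the job done as asked, in the order asked, and still so for the second after the job is handed in, with the robot touching nothing.
It also fails if it takes over 70 s, if anything falls off the work surface, if the arm or the gripper's body presses on something with over 40 N, if the wrist force passes 120 N, or if a joint passes its speed limit or range.

### The arm

A 6-joint arm with a two-finger parallel gripper is mounted at the origin on the work surface. World frame = base frame: x ahead of the robot, y to its left, z up, the work surface at z = 0. Lengths are in mm, angles in rad, forces in N, time in s.
With the tool pointing down it reaches from about 350 to 875 mm from the base axis. Payload 4.2 kg.
Tool frame: the origin (TCP) lies on the centre line of the jaws, within the pads' length; the fingertips stand 22 mm ahead of it and the grasp point (between the pads) lies 3 mm ahead of it (arm.nose_length is the distance from the TCP to the fingertips, in mm); z points along the fingers, x is the direction in which the jaws open and shut, and the axes are right-handed (so a half turn about z gives the same grasp; the last joint's range is limited). The gripper opens to 85 mm and grips with 20 to 120 N. Pads are 22 mm wide; open, the fingers measure 114 mm over their backs; the gripper's body (76 mm by 85 mm) begins 54 mm behind the grasp point. The pads swing forward as they close: fully open they stand 13 mm farther back than shut.
Start: joints at [1.458, 0.385, 0.008, 0, -1.194, -0.259], TCP at [227.025, 582.288, 253.312] pointing down, gripper open.
Joint ranges: [-3.14, 3.14], [-1.21, 2.06], [-1.07, 1.41], [-3.16, 2.05], [-2.99, -0.16], [-3.1, 3.1]. Speed limits (rad/s): [2.79, 2.79, 3.14, 3.14, 3.14, 3.14].

### API

Orientations are given as a unit quaternion [x, y, z, w].
In Python, from bench import telemetry, get_image, workorder, nets, arm gives the robot as it stands.
- The arm moves only by the tool apply_moves, never from a script. Its argument "steps" is a list of rows, each an object with "hand": the opening, from 0 (shut) to 1 (fully open); "xyz": the shift along the tool's x, y, z in cm, a list of three; "delta_rot": the turn, a rotation vector about the tool's x, y, z in rad, a list of three. In form: [{"hand": hand, "xyz": [x, y, z], "delta_rot": [wx, wy, wz]}, ...]. A call has 1 to 12 rows; each row is the pose to reach, as a shift and turn from the pose commanded when the call began, along the tool's axes at that moment; what a row does not reach only later rows make up. A row lasts 1/12 s, in which the tool goes at most 41.7 mm and 7.16 degrees, less where a joint would pass 70% of its speed; a pose out of reach is approached as far as the arm can. A call with a gripper value outside its range is refused whole. The fingers move at their own pace and stop on an object; the grip force is fixed at half the most. Time passes only in rows, so rows that repeat a pose let the fingers close. It gives the time, the measured TCP pose, the force and the opening at its end, in the units of the state.
- telemetry.read_state(): the state, without advancing time (a new reading comes with each control period).
- get_image(name): name is "side" or "top"; returns a dict with "frame" (384x512x3 uint8, blue, green, red), "fx", "fy", "cx", "cy" (pixels), "origin" and "orientation" of the camera in the world. Camera axes: x right, y down, z forward; pixel columns grow to the right and rows downward; lengths in mm; the calibration is good to about 2 mm. A picture is of the moment at which its call begins. There is no depth.
- workorder.job_done(): hands the job in, once; it reports no verdict.
Trained networks look in a picture, given as the dict that the camera call returned (one of the last four; its "shot" number tells which), for a name from the list of things; names that differ only in an ending like _2 or _b are one class to them, and where a whole thing is asked for, a point or a joint stands for the part that bears it (a point fixed in the world has none). Each returns a list of dicts, best first, with "confidence" (0 to 1); they miss things now and then, are a little off and sometimes report something else, mostly with a low value. They report only what shows in the picture. A call takes as long as a camera call.
- nets.recognise(picture, label): "xyz" ([x, y, z] in mm, in world coordinates, good to about 4 mm: the middle of the surface that is visible of it).
- nets.outline_of(picture, label): "pixels" (384x512 bool, what is visible of it).
- nets.pinpoint(picture, label): "xyz" ([x, y, z] in mm, in world coordinates, good to about 4 mm: a listed point, or the origin of a listed thing).
The state is a dict: "clock": time; "joints": joint angles; "joint_vel": joint speeds; "joint_efforts": joint torques, N m; "position": TCP position; "ee_rot": TCP orientation; "contact_force": force on the tool from outside, world axes, zero at the start; "wrist_torque": the same for the moment, N m; "gripper_width": finger opening in mm.
Only numpy, scipy, OpenCV 4.12 (cv2) and the standard library are available. Lean on these libraries where they do the work, as an engineer would, in place of code of your own. Each camera call takes 0.05 s, during which the arm holds its last target.

## Working session

There is one attempt and no reset: what is moved stays moved. The work goes in short steps, Python scripts to look and compute and a tool call to move; the robot and the scene stay as the last step left them, time stands still between calls to the robot, and variables do not carry over. Pictures are saved under pics/ and viewed, and the job is handed in when it is done.

Besides the shell and the picture viewer there is one more tool, called after "Call:" by a JSON object that holds its "op" and its "data". apply_moves: Moves the arm, as the interface text tells. Its arguments: {"type":"object","properties":{"steps":{"type":"array"}},"required":["steps"]}

```bash
ls; mkdir -p pics; python3 - <<'E'
from bench import telemetry,get_image,workorder,nets,arm
import cv2
print(telemetry.read_state()); print([a for a in dir(arm) if a[0]!='_'])
for n in("side","top"):
    p=get_image(n); cv2.imwrite(f"pics/{n}0.png",p["frame"]); print(n,p["fx"],p["fy"],p["cx"],p["cy"],p["origin"],p["orientation"])
    for l in("cast_mid","cast_front","halfcast_mid","blockcast_mid","seat","hinge","knob","pad_face"):
        print(l,[(r["xyz"],round(r["confidence"],2)) for r in nets.pinpoint(p,l)[:3]])
E
```

```text
pics
{'clock': 0.0, 'joints': array([ 1.45756471e+00,  3.85518164e-01,  6.61266821e-03, -5.04392719e-04,
       -1.19399665e+00, -2.58579131e-01]), 'joint_vel': array([ 1.49841917e-03, -9.42933474e-04, -6.08470044e-04,  4.37743185e-04,
       -4.87881495e-05, -7.32537423e-06]), 'joint_efforts': array([-2.27984950e-03, -3.92287409e+01,  1.88402170e+01,  4.18610036e+00,
       -4.58091396e-03, -3.20519526e-06]), 'position': array([226.85965834, 581.78884403, 252.23875945]), 'ee_rot': array([-5.64146635e-01,  8.25673913e-01, -6.43337138e-04, -8.65843542e-04]), 'contact_force': array([ 0.91245468,  0.43481692, -0.47187397]), 'wrist_torque': array([-0.02932371,  0.00579096, -0.01826217]), 'gripper_width': 85.41888147364472}
['IKError', 'nose_length']
side 400.0056629144935 400.0056629144935 251.09502868142667 195.27044109258944 [ 320.29379749 -836.13407757  560.1048976 ] [ 0.85381317 -0.09838302  0.0646616  -0.50709243]
cast_mid [([457.4, -252.1, 20.4], 0.88)]
cast_front [([441.6, -240.1, 23.3], 0.66)]
halfcast_mid [([620.8, -254.4, 18.2], 0.65)]
blockcast_mid [([481.3, 247.0, 29.4], 0.95)]
seat [([512.5, -28.5, 16.0], 0.71)]
hinge []
knob [([632.4, -10.7, 265.6], 0.89), ([480.4, 245.6, 28.1], 0.45)]
pad_face []
top 461.51088080333267 461.51088080333267 255.2970876719723 193.1613358019368 [ 393.01316182   15.96503933 1200.49533607] [ 0.70856045 -0.70218174  0.0572644  -0.04004609]
cast_mid [([458.6, -253.3, 16.3], 0.77)]
cast_front [([443.6, -239.8, 16.4], 0.77)]
halfcast_mid [([620.3, -251.3, 18.9], 0.85)]
blockcast_mid [([485.0, 243.9, 27.6], 0.7)]
seat [([513.7, -33.2, 16.9], 0.97)]
hinge [([621.5, -14.4, 91.9], 0.94)]
knob [([637.7, -10.5, 266.0], 0.64), ([439.9, -239.5, 17.0], 0.18)]
pad_face [([594.8, -13.7, 198.9], 0.58)]
```

View pics/side0.png

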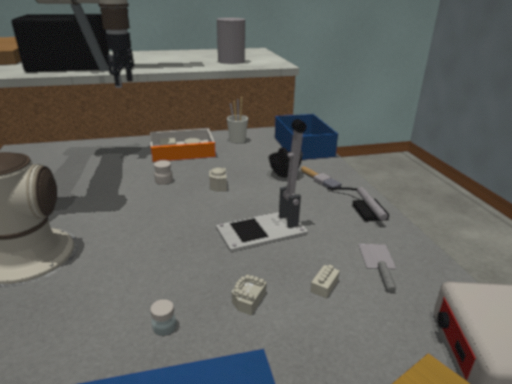

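View pics/top0.png

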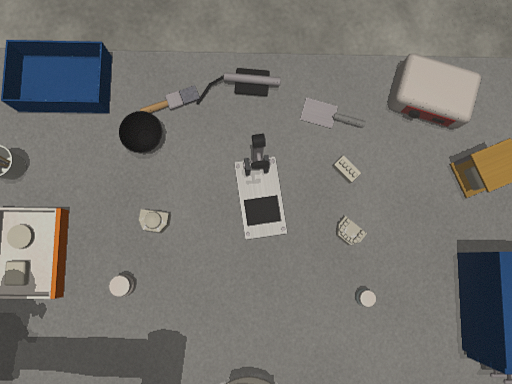

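```bash
cat > h.py <<'E'
import numpy as np,cv2
from scipy.spatial.transform import Rotation as R
def proj(p,P):
    c=R.from_quat(p["orientation"]).as_matrix().T@(np.atleast_2d(P)-p["origin"]).T
    return np.c_[p["fx"]*c[0]/c[2]+p["cx"],p["fy"]*c[1]/c[2]+p["cy"]]
def onplane(p,uv,z):
    uv=np.atleast_2d(uv).astype(float); d=np.c_[(uv[:,0]-p["cx"])/p["fx"],(uv[:,1]-p["cy"])/p["fy"],np.ones(len(uv))]@R.from_quat(p["orientation"]).as_matrix().T
    o=np.array(p["origin"]); return o+d*((z-o[2])/d[:,2])[:,None]
def crop(p,u,v,w,h,name,s=6,pts=None):
    f=p["frame"][v:v+h,u:u+w]; f=cv2.resize(f,None,fx=s,fy=s,interpolation=cv2.INTER_CUBIC)
    if pts is not None:
        for a in pts:
            q=((proj(p,a)-[u,v]+.5)*s).astype(int)
            cv2.polylines(f,[q.reshape(-1,1,2)],True,(0,0,255),1)
    cv2.imwrite(name,f)
E
python3 - <<'E'
from bench import get_image,nets
from h import *
for n in("side","top"):
    p=get_image(n); f=p["frame"]
    for l in("cast_mid","seat"):
        for o in nets.outline_of(p,l)[:1]:
            m=o["pixels"].astype(np.uint8); c,_=cv2.findContours(m,cv2.RETR_EXTERNAL,cv2.CHAIN_APPROX_NONE)
            c=max(c,key=cv2.contourArea); print(n,l,m.sum(),cv2.boundingRect(c))
    # black seat
    g=f.max(2); s=(g<40).astype(np.uint8)
    k,lab,st,cen=cv2.connectedComponentsWithStats(s)
    uv=proj(p,[513,-31,16])[0]; i=lab[int(uv[1]),int(uv[0])]
    m=(lab==i).astype(np.uint8); c,_=cv2.findContours(m,cv2.RETR_EXTERNAL,cv2.CHAIN_APPROX_NONE)
    q=onplane(p,c[0][:,0],16)[:,:2].astype(np.float32); r=cv2.minAreaRect(q); print(n,i,st[i],r, onplane(p,cen[i],16))
    # plate outline bright
    uv=proj(p,[457,-252,30])[0].astype(int); crop(p,uv[0]-40,uv[1]-40,80,80,f"pics/c_{n}.png",8)
    uv=proj(p,[540,-25,16])[0].astype(int); crop(p,uv[0]-60,uv[1]-50,120,100,f"pics/j_{n}.png",6)
E
```

```text
side cast_mid 992 (233, 275, 34, 40)
side 20 [233 220  33  21 414] ((511.5903015136719, -33.6771125793457), (58.53129959106445, 77.18888854980469), 9.582244873046875) [[511.51041535 -35.56668183  16.        ]]
top cast_mid 556 (336, 216, 30, 29)
top seat 3630 (235, 134, 52, 106)
top 0 [     0      0    512    384 195046] ((584.3271484375, -30.61968994140625), (1019.8338623046875, 1406.8902587890625), 1.2637008428573608) [[560.4285306  -15.10845994  16.        ]]
```

```bash
python3 -c "
import cv2,numpy as np
a=[cv2.resize(cv2.imread(f'pics/{x}.png'),(400,400 if x[0]=='c' else 333)) for x in('c_side','c_top','j_side','j_top')]
cv2.imwrite('pics/m.png',cv2.resize(np.vstack([np.hstack(a[:2]),np.hstack(a[2:])]),(654,600)))"
```

```text
(no output)
```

View pics/m.png

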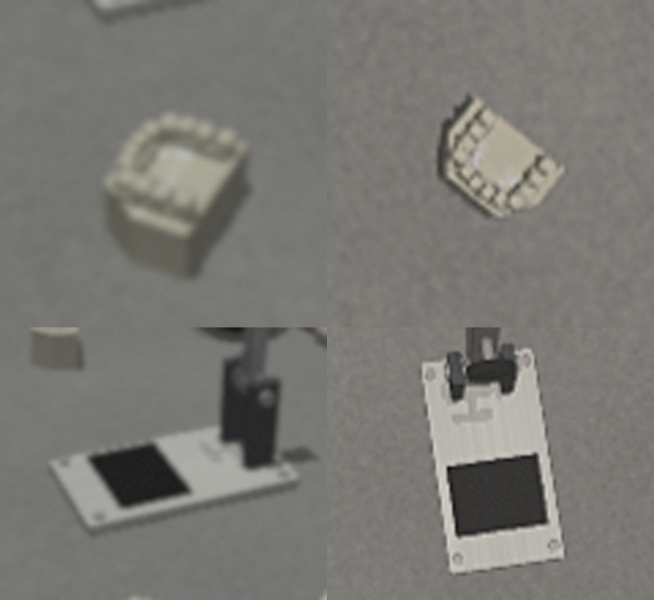

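```bash
cat > fit.py <<'E'
from h import *
from scipy.optimize import minimize
def rot(x,y,a,P): 
    P=np.array(P,float); c,s=np.cos(a),np.sin(a); return np.c_[x+c*P[:,0]-s*P[:,1],y+s*P[:,0]+c*P[:,1],P[:,2]]
def castpts(x,y,a,z0=0,cut=18):
    D=[(25,35),(25,-35),(-25+cut,-35),(-25,-20),(-25,20),(-25+cut,35)]
    T=[(20,-30),(20,30),(-8,30),(-20,18),(-20,-18),(-8,-30)]
    return rot(x,y,a,[(*d,z0) for d in D]+[(*d,z0+28) for d in D]+[(*t,z0+40) for t in T])
def sil(p,P,S=8):
    m=np.zeros((384*1,512*1),np.float32); q=proj(p,P)
    h=cv2.convexHull(q.astype(np.float32))
    u0,v0=np.floor(q.min(0)).astype(int)-3; u1,v1=np.ceil(q.max(0)).astype(int)+4
    b=np.zeros(((v1-v0)*S,(u1-u0)*S),np.uint8); cv2.fillPoly(b,[np.round((h-[u0-.5,v0-.5])*S).astype(int).reshape(-1,1,2)],1)
    m[v0:v1,u0:u1]=cv2.resize(b.astype(np.float32),(u1-u0,v1-v0),interpolation=cv2.INTER_AREA); return m
def beige(p,uv,r=40):
    f=p["frame"].astype(float); s=(f[:,:,2]-f[:,:,0])
    m=np.clip((s-8)/12,0,1); w=np.zeros_like(m); u,v=np.round(uv).astype(int); w[v-r:v+r,u-r:u+r]=1; return m*w
def fitcast(ps,x0,z0=0,cut=18):
    ms=[beige(p,proj(p,[x0[0],x0[1],z0+20])[0]) for p in ps]
    def c(v): return sum(np.abs(sil(p,castpts(v[0],v[1],v[2]/50,z0,cut))-m).sum()/m.sum() for p,m in zip(ps,ms))
    s=np.array([x0[0],x0[1],x0[2]*50]); r=minimize(c,s,method="Nelder-Mead",options=dict(initial_simplex=np.array([s,s+[6,0,0],s+[0,6,0],s+[0,0,10]]),xatol=.05,fatol=1e-4))
    return r.x[0],r.x[1],r.x[2]/50,r.fun
def fitseat(ps,x0,z=16):
    def c(v):
        e=0
        for p in ps:
            g=p["frame"].max(2).astype(float); g=1-np.clip((g-35)/110,0,1)
            P=rot(v[0],v[1],v[2]/50,[(sx*34,sy*44,z) for sx,sy in((1,1),(1,-1),(-1,-1),(-1,1))])
            m=sil(p,P); u0,v0=np.floor(proj(p,P).min(0)).astype(int)-3; u1,v1=np.ceil(proj(p,P).max(0)).astype(int)+3
            e+=np.abs(m-g)[v0:v1,u0:u1].sum()/m.sum()
        return e
    s=np.array([x0[0],x0[1],x0[2]*50]); r=minimize(c,s,method="Nelder-Mead",options=dict(initial_simplex=np.array([s,s+[5,0,0],s+[0,5,0],s+[0,0,5]]),xatol=.05,fatol=1e-4))
    return r.x[0],r.x[1],r.x[2]/50,r.fun
E
python3 - <<'E'
from bench import get_image,nets
from fit import *
ps=[get_image("side"),get_image("top")]
for cut in(14,18,22):
  for S in ([0],[1],[0,1]):
    print(cut,S,np.round(fitcast([ps[i] for i in S],(460,-254,-.65),0,cut),3))
for S in ([0],[1],[0,1]): print("seat",S,np.round(fitseat([ps[i] for i in S],(513,-32,.15)),3))
c=fitcast(ps,(460,-254,-.65),0,18); s=fitseat(ps,(513,-32,.15))
for p,n in zip(ps,("side","top")):
    P=castpts(*c[:3]); uv=proj(p,[c[0],c[1],20])[0].astype(int)
    crop(p,uv[0]-25,uv[1]-25,50,50,f"pics/f_{n}.png",8,[P[:6],P[6:12],P[12:]])
    Q=rot(*s[:3],[(34,44,16),(34,-44,16),(-34,-44,16),(-34,44,16)]); uv=proj(p,[s[0],s[1],16])[0].astype(int)
    crop(p,uv[0]-25,uv[1]-25,50,50,f"pics/g_{n}.png",8,[Q])
a=[cv2.imread(f'pics/{x}.png') for x in('f_side','f_top','g_side','g_top')]
cv2.imwrite('pics/m2.png',cv2.resize(np.vstack([np.hstack(a[:2]),np.hstack(a[2:])]),(600,600)))
E
```

```text
14 [0] [ 459.109 -249.869   -0.464    1.058]
14 [1] [ 4.59580e+02 -2.55973e+02 -6.52000e-01  4.09000e-01]
14 [0, 1] [ 458.405 -254.92    -0.641    1.586]
18 [0] [ 459.578 -247.961   -0.461    1.047]
18 [1] [ 4.59297e+02 -2.56271e+02 -6.69000e-01  3.88000e-01]
18 [0, 1] [ 458.597 -254.889   -0.652    1.555]
22 [0] [ 4.58107e+02 -2.51845e+02 -4.09000e-01  1.04100e+00]
22 [1] [ 4.59330e+02 -2.56156e+02 -6.90000e-01  3.70000e-01]
22 [0, 1] [ 458.583 -254.539   -0.647    1.523]
seat [0] [ 5.1193e+02 -3.3155e+01  1.3300e-01  1.8100e-01]
seat [1] [ 5.1386e+02 -2.9609e+01  1.5200e-01  2.0900e-01]
seat [0, 1] [ 5.13282e+02 -2.96970e+01  1.41000e-01  4.34000e-01]
```

View pics/m2.png

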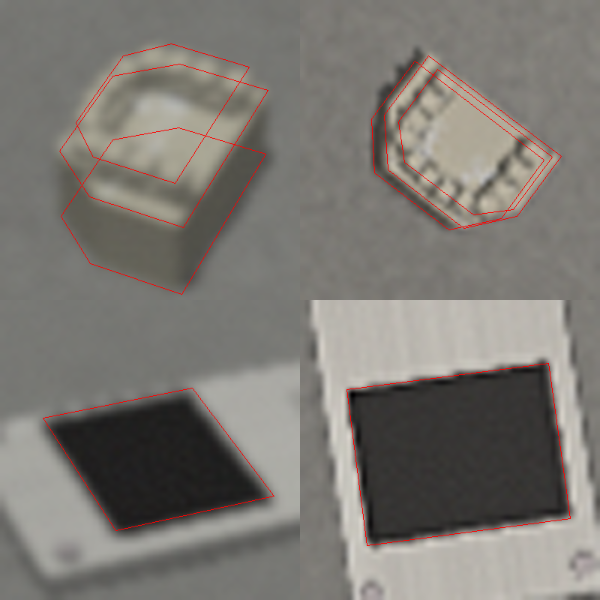

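```bash
cat > go.py <<'E'
import sys,numpy as np
from bench import telemetry
from scipy.spatial.transform import Rotation as R
# usage: go.py cx cy cz cyaw  tx ty tz tyaw  (commanded now -> target, mm, rad); tool down
v=list(map(float,sys.argv[1:])); c,cy,t,ty=np.array(v[:3]),v[3],np.array(v[4:7]),v[7]
X=np.array([np.cos(cy),np.sin(cy),0]);Z=np.array([0,0,-1.]);Y=np.cross(Z,X)
d=t-c; print("xyz cm",np.round([d@X/10,d@Y/10,d@Z/10],3),"rotz",round(-(ty-cy),4))
s=telemetry.read_state(); r=R.from_quat(s["ee_rot"]).as_matrix()
print("meas",s["clock"],np.round(s["position"],1),"yaw",round(np.arctan2(r[1,0],r[0,0]),4),"tilt",np.round(r[:2,2],4),"w",s["gripper_width"],np.round(s["contact_force"],1),"j",np.round(s["joints"],2))
E
python3 go.py 227.025 582.288 253.312 -1.9423 458.5 -254.5 150 -3.797; python3 -c "
from bench import arm;print(arm.nose_length)"
```

```text
xyz cm [ 69.568 -51.945  10.331] rotz 1.8547
meas 1.3 [227.  582.3 253.3] yaw -1.9426 tilt [-0.  0.] w 85.40195207790853 [-0.3 -0.  -0.2] j [ 1.46  0.38  0.01 -0.   -1.19 -0.26]
22.0
```

Call:
{"op": "apply_moves", "data": {"steps": [{"hand": 1, "xyz": [34.8, -26, 5.2], "delta_rot": [0, 0, 0.93]}, {"hand": 1, "xyz": [34.8, -26, 5.2], "delta_rot": [0, 0, 0.93]}, {"hand": 1, "xyz": [34.8, -26, 5.2], "delta_rot": [0, 0, 0.93]}, {"hand": 1, "xyz": [34.8, -26, 5.2], "delta_rot": [0, 0, 0.93]}, {"hand": 1, "xyz": [34.8, -26, 5.2], "delta_rot": [0, 0, 0.93]}, {"hand": 1, "xyz": [34.8, -26, 5.2], "delta_rot": [0, 0, 0.93]}, {"hand": 1, "xyz": [34.8, -26, 5.2], "delta_rot": [0, 0, 0.93]}, {"hand": 1, "xyz": [34.8, -26, 5.2], "delta_rot": [0, 0, 0.93]}, {"hand": 1, "xyz": [34.8, -26, 5.2], "delta_rot": [0, 0, 0.93]}, {"hand": 1, "xyz": [34.8, -26, 5.2], "delta_rot": [0, 0, 0.93]}, {"hand": 1, "xyz": [34.8, -26, 5.2], "delta_rot": [0, 0, 0.93]}, {"hand": 1, "xyz": [34.8, -26, 5.2], "delta_rot": [0, 0, 0.93]}]}}

```text
clock: 2.3
position: [342.3, 159.9, 200.8]
ee_rot: [-0.132, 0.991, -0.0, -0.001]
contact_force: [0.5, -1.5, -0.7]
gripper_width: 85.6
```

```bash
python3 - <<'E'
# commanded after call 1
import numpy as np
cy=-1.9423;X=np.array([np.cos(cy),np.sin(cy),0]);Z=np.array([0,0,-1.]);Y=np.cross(Z,X)
print(np.array([227.025,582.288,253.312])+348*X-260*Y+52*Z, cy-.93)
E
python3 go.py 342.9 163 201 -2.8723 458.5 -254.5 150 -3.797
```

```text
[342.95856598 163.643272   201.312     ] -2.8723
xyz cm [-3.6000e-02 -4.3321e+01  5.1000e+00] rotz 0.9247
meas 2.3 [342.3 159.9 200.8] yaw -2.8774 tilt [-0.0014 -0.0012] w 85.56785217253882 [ 0.5 -1.5 -0.7] j [ 0.87  0.   -0.63 -0.   -0.94 -0.61]
```

Call:
{"op": "apply_moves", "data": {"steps": [{"hand": 1, "xyz": [0, -43.4, 5.1], "delta_rot": [0, 0, 0.925]}, {"hand": 1, "xyz": [0, -43.4, 5.1], "delta_rot": [0, 0, 0.925]}, {"hand": 1, "xyz": [0, -43.4, 5.1], "delta_rot": [0, 0, 0.925]}, {"hand": 1, "xyz": [0, -43.4, 5.1], "delta_rot": [0, 0, 0.925]}, {"hand": 1, "xyz": [0, -43.4, 5.1], "delta_rot": [0, 0, 0.925]}, {"hand": 1, "xyz": [0, -43.4, 5.1], "delta_rot": [0, 0, 0.925]}, {"hand": 1, "xyz": [0, -43.4, 5.1], "delta_rot": [0, 0, 0.925]}, {"hand": 1, "xyz": [0, -43.4, 5.1], "delta_rot": [0, 0, 0.925]}, {"hand": 1, "xyz": [0, -43.4, 5.1], "delta_rot": [0, 0, 0.925]}, {"hand": 1, "xyz": [0, -43.4, 5.1], "delta_rot": [0, 0, 0.925]}, {"hand": 1, "xyz": [0, -43.4, 5.1], "delta_rot": [0, 0, 0.925]}, {"hand": 1, "xyz": [0, -43.4, 5.1], "delta_rot": [0, 0, 0.925]}]}}

```text
clock: 3.3
position: [459.7, -258.1, 149.3]
ee_rot: [0.324, 0.946, -0.0, 0.0]
contact_force: [0.9, 0.1, 0.9]
gripper_width: 85.6
```

```bash
python3 - <<'E'
from bench import get_image
import cv2
from h import *
for n in("side","top"):
    p=get_image(n); uv=proj(p,[458,-254,60])[0].astype(int); crop(p,max(0,uv[0]-65),max(0,uv[1]-65),130,130,f"pics/a_{n}.png",4)
a=[cv2.imread(f'pics/{x}.png') for x in('a_side','a_top')]
cv2.imwrite('pics/m3.png',cv2.resize(np.hstack([cv2.resize(i,(400,400)) for i in a]),(800,400)))
E
python3 go.py 458.5 -254.5 150 -3.797 458.5 -254.5 30 -3.797
```

```text
xyz cm [ 0.  0. 12.] rotz -0.0
meas 3.4 [ 458.5 -255.2  149.8] yaw 2.4841 tilt [-0.0007  0.0002] w 85.2889226836307 [-0.2 -0.1 -0.5] j [-0.2   0.32 -0.38 -0.   -0.87 -0.46]
```

View pics/m3.png

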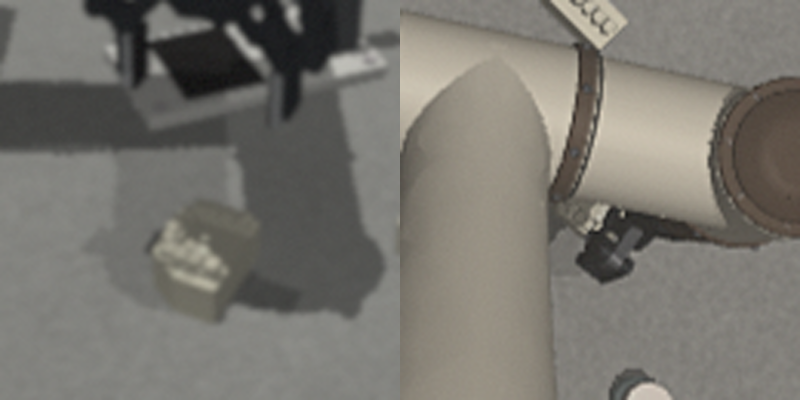

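Call:
{"op": "apply_moves", "data": {"steps": [{"hand": 1, "xyz": [0, 0, 4], "delta_rot": [0, 0, 0]}, {"hand": 1, "xyz": [0, 0, 7], "delta_rot": [0, 0, 0]}, {"hand": 1, "xyz": [0, 0, 9], "delta_rot": [0, 0, 0]}, {"hand": 1, "xyz": [0, 0, 9], "delta_rot": [0, 0, 0]}, {"hand": 1, "xyz": [0, 0, 9], "delta_rot": [0, 0, 0]}]}}

```text
clock: 3.82
position: [458.2, -253.7, 60.3]
ee_rot: [0.321, 0.947, -0.0, -0.001]
contact_force: [0.4, 0.2, 0.6]
gripper_width: 85.3
```

```bash
cat > look.py <<'E'
import sys
from bench import get_image
from fit import *
x,y,z,r,name=*map(float,sys.argv[1:5]),sys.argv[5]; r=int(r); a=[]
for n in("side","top"):
    p=get_image(n); uv=proj(p,[x,y,z])[0].astype(int); u,v=max(0,uv[0]-r),max(0,uv[1]-r)
    crop(p,u,v,2*r,2*r,"pics/_t.png",8); a.append(cv2.resize(cv2.imread("pics/_t.png"),(400,400))); print(n,"crop",u,v)
cv2.imwrite(f"pics/{name}.png",np.hstack(a))
E
python3 look.py 458 -254 30 40 b1
python3 go.py 458.5 -254.5 60 -3.797 458.5 -254.5 28 -3.797
```

```text
side crop 207 247
top crop 310 192
xyz cm [0.  0.  3.2] rotz -0.0
meas 3.9167 [ 459.7 -254.4   62.1] yaw 2.4875 tilt [ 0.0031 -0.0011] w 85.09613207719192 [-0.5 -0.2 -0.2] j [-0.2   0.44 -0.47  0.   -0.66 -0.46]
```

View pics/b1.png

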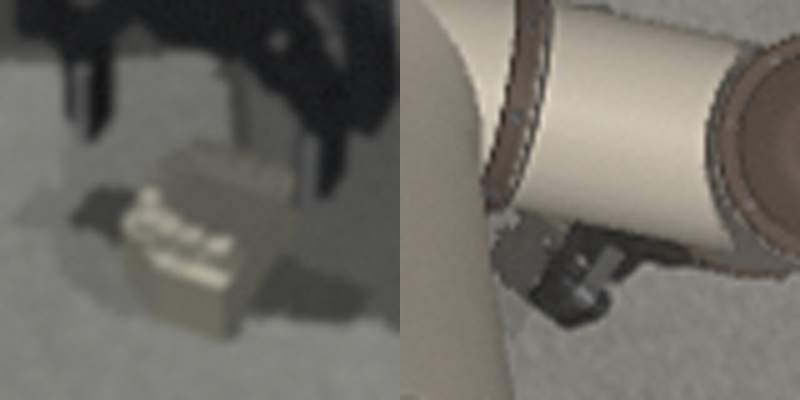

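Call:
{"op": "apply_moves", "data": {"steps": [{"hand": 1, "xyz": [0, 0, 1.5], "delta_rot": [0, 0, 0]}, {"hand": 1, "xyz": [0, 0, 3], "delta_rot": [0, 0, 0]}, {"hand": 1, "xyz": [0, 0, 3.5], "delta_rot": [0, 0, 0]}, {"hand": 0.65, "xyz": [0, 0, 3.5], "delta_rot": [0, 0, 0]}, {"hand": 0.65, "xyz": [0, 0, 3.5], "delta_rot": [0, 0, 0]}, {"hand": 0.65, "xyz": [0, 0, 3.5], "delta_rot": [0, 0, 0]}, {"hand": 0.65, "xyz": [0, 0, 3.5], "delta_rot": [0, 0, 0]}, {"hand": 0.65, "xyz": [0, 0, 3.5], "delta_rot": [0, 0, 0]}]}}

```text
clock: 4.58
position: [458.7, -254.9, 26.1]
ee_rot: [0.322, 0.947, 0.0, 0.001]
contact_force: [-1.0, -0.5, -0.2]
gripper_width: 55.3
```

```bash
python3 look.py 458 -254 30 40 b2
python3 go.py 458.5 -254.5 60 -3.797 458.5 -254.5 28 -3.797
```

```text
side crop 207 247
top crop 310 192
xyz cm [0.  0.  3.2] rotz -0.0
meas 4.6833 [ 458.4 -254.8   25.8] yaw 2.4856 tilt [ 0.0009 -0.0002] w 55.28823768600609 [ 0.1  0.6 -0.2] j [-0.2   0.5  -0.5   0.   -0.57 -0.46]
```

View pics/b2.png

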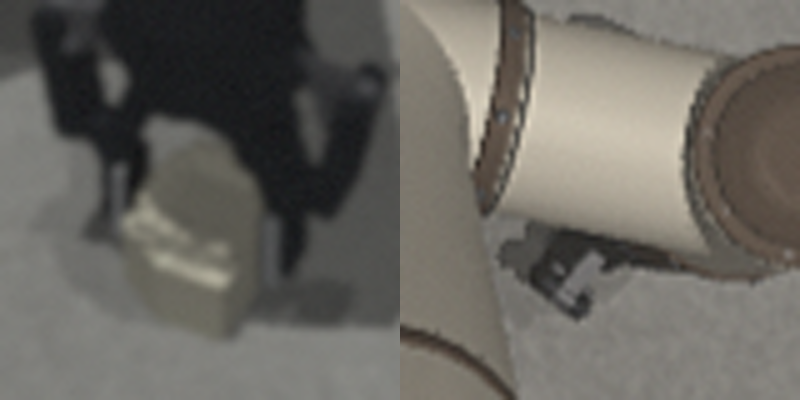

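Call:
{"op": "apply_moves", "data": {"steps": [{"hand": 0.61, "xyz": [0, 0, 0], "delta_rot": [0, 0, 0]}, {"hand": 0.6, "xyz": [0, 0, 0], "delta_rot": [0, 0, 0]}, {"hand": 0.59, "xyz": [0, 0, 0], "delta_rot": [0, 0, 0]}, {"hand": 0.58, "xyz": [0, 0, 0], "delta_rot": [0, 0, 0]}, {"hand": 0.58, "xyz": [0, 0, 0], "delta_rot": [0, 0, 0]}, {"hand": 0.58, "xyz": [0, 0, 0], "delta_rot": [0, 0, 0]}]}}

```text
clock: 5.18
position: [458.3, -254.9, 25.5]
ee_rot: [0.322, 0.947, -0.0, 0.0]
contact_force: [-0.8, -0.8, 2.3]
gripper_width: 49.6
```

Call:
{"op": "apply_moves", "data": {"steps": [{"hand": 0.572, "xyz": [0, 0, 0], "delta_rot": [0, 0, 0]}, {"hand": 0.572, "xyz": [0, 0, 0], "delta_rot": [0, 0, 0]}, {"hand": 0.572, "xyz": [0, 0, 0], "delta_rot": [0, 0, 0]}]}}

```text
clock: 5.43
position: [458.3, -254.9, 25.6]
ee_rot: [0.322, 0.947, -0.0, 0.0]
contact_force: [-1.3, -0.2, 6.4]
gripper_width: 49.8
```

```bash
python3 - <<'E'
from bench import telemetry,get_image
for i in range(4):
    print(telemetry.read_state()["gripper_width"]); get_image("side")
E
```

```text
49.83108466612777
49.18902520336641
49.43906268177947
49.62002978497216
```

Call:
{"op": "apply_moves", "data": {"steps": [{"hand": 0.572, "xyz": [0, 0, -0.3], "delta_rot": [0, 0, 0]}, {"hand": 0.572, "xyz": [0, 0, -0.6], "delta_rot": [0, 0, 0]}, {"hand": 0.572, "xyz": [0, 0, -1], "delta_rot": [0, 0, 0]}, {"hand": 0.572, "xyz": [0, 0, -1], "delta_rot": [0, 0, 0]}, {"hand": 0.572, "xyz": [0, 0, -1], "delta_rot": [0, 0, 0]}]}}

```text
clock: 6.05
position: [458.2, -254.8, 35.4]
ee_rot: [0.322, 0.947, 0.0, 0.0]
contact_force: [0.1, 0.1, -2.0]
gripper_width: 49.8
```

```bash
python3 look.py 458 -254 30 40 b3
python3 go.py 458.5 -254.5 35 -3.797 458.5 -254.5 35 -3.797
```

```text
side crop 207 247
top crop 310 192
xyz cm [0. 0. 0.] rotz -0.0
meas 6.15 [ 458.  -254.7   35.2] yaw 2.4855 tilt [-0.0003  0.0001] w 49.295257123066285 [ 0.3  0.1 -2.2] j [-0.2   0.48 -0.49 -0.   -0.59 -0.46]
```

View pics/b3.png

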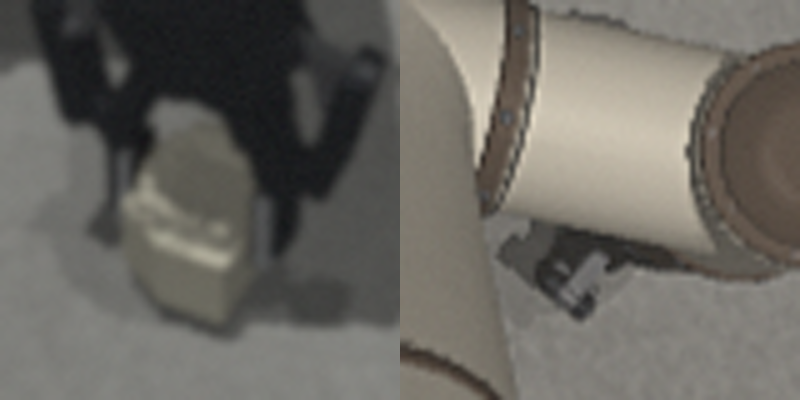

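```bash
python3 go.py 458.5 -254.5 95 -3.797 513.4 -30.3 95 -2.996
```

```text
xyz cm [ 9.312 21.121  0.   ] rotz -0.801
meas 6.15 [ 458.  -254.7   35.2] yaw 2.4855 tilt [-0.0003  0.0001] w 49.295257123066285 [ 0.3  0.1 -2.2] j [-0.2   0.48 -0.49 -0.   -0.59 -0.46]
```

Call:
{"op": "apply_moves", "data": {"steps": [{"hand": 0.57, "xyz": [0, 0, -1], "delta_rot": [0, 0, 0]}, {"hand": 0.57, "xyz": [0, 0, -2.5], "delta_rot": [0, 0, 0]}, {"hand": 0.57, "xyz": [0, 0, -4], "delta_rot": [0, 0, 0]}, {"hand": 0.57, "xyz": [0, 0, -5.3], "delta_rot": [0, 0, 0]}, {"hand": 0.57, "xyz": [0, 0, -6], "delta_rot": [0, 0, 0]}, {"hand": 0.57, "xyz": [0, 0, -6], "delta_rot": [0, 0, 0]}]}}

```text
clock: 6.65
position: [459.3, -255.1, 97.4]
ee_rot: [0.322, 0.947, 0.0, 0.002]
contact_force: [0.1, -0.1, -1.5]
gripper_width: 49.5
```

Call:
{"op": "apply_moves", "data": {"steps": [{"hand": 0.57, "xyz": [0.3, 0.6, 0], "delta_rot": [0, 0, -0.02]}, {"hand": 0.57, "xyz": [0.9, 2, 0], "delta_rot": [0, 0, -0.08]}, {"hand": 0.57, "xyz": [1.8, 4, 0], "delta_rot": [0, 0, -0.15]}, {"hand": 0.57, "xyz": [2.8, 6.4, 0], "delta_rot": [0, 0, -0.24]}, {"hand": 0.57, "xyz": [3.9, 8.8, 0], "delta_rot": [0, 0, -0.33]}, {"hand": 0.57, "xyz": [5, 11.4, 0], "delta_rot": [0, 0, -0.43]}, {"hand": 0.57, "xyz": [6.1, 14, 0], "delta_rot": [0, 0, -0.53]}, {"hand": 0.57, "xyz": [7.2, 16.4, 0], "delta_rot": [0, 0, -0.62]}, {"hand": 0.57, "xyz": [8.1, 18.5, 0], "delta_rot": [0, 0, -0.7]}, {"hand": 0.57, "xyz": [8.8, 20, 0], "delta_rot": [0, 0, -0.76]}, {"hand": 0.57, "xyz": [9.3, 21.1, 0], "delta_rot": [0, 0, -0.8]}, {"hand": 0.57, "xyz": [9.3, 21.1, 0], "delta_rot": [0, 0, -0.8]}]}}

```text
clock: 7.65
position: [513.4, -28.9, 94.6]
ee_rot: [-0.074, 0.997, -0.0, -0.0]
contact_force: [0.6, -1.1, -2.5]
gripper_width: 49.6
```

```bash
python3 look.py 513 -30 80 60 b4
python3 go.py 513.3 -30.4 95 -2.997 513.3 -30.4 43 -2.997
```

```text
side crop 188 146
top crop 203 147
xyz cm [0.  0.  5.2] rotz -0.0
meas 7.75 [512.6 -30.7  94.6] yaw -2.9975 tilt [-0.0018 -0.0003] w 49.27964541113972 [-1.1 -1.2 -1.9] j [ 0.26  0.38 -0.47 -0.   -0.73 -0.11]
```

View pics/b4.png

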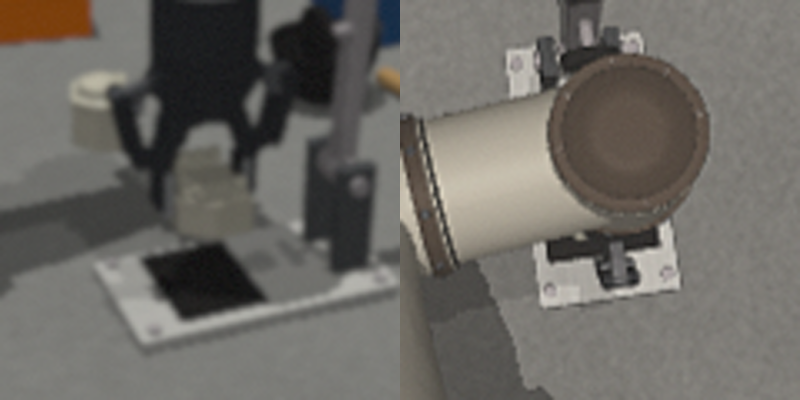

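Call:
{"op": "apply_moves", "data": {"steps": [{"hand": 0.57, "xyz": [0, 0, 1], "delta_rot": [0, 0, 0]}, {"hand": 0.57, "xyz": [0, 0, 2.2], "delta_rot": [0, 0, 0]}, {"hand": 0.57, "xyz": [0, 0, 3.3], "delta_rot": [0, 0, 0]}, {"hand": 0.57, "xyz": [0, 0, 4.2], "delta_rot": [0, 0, 0]}, {"hand": 0.57, "xyz": [0, 0, 4.6], "delta_rot": [0, 0, 0]}, {"hand": 0.57, "xyz": [0, 0, 4.7], "delta_rot": [0, 0, 0]}, {"hand": 0.57, "xyz": [0, 0, 4.7], "delta_rot": [0, 0, 0]}]}}

```text
clock: 8.33
position: [513.1, -31.3, 48.0]
ee_rot: [-0.072, 0.997, -0.0, -0.0]
contact_force: [-0.5, 0.4, -1.2]
gripper_width: 49.5
```

```bash
python3 look.py 513 -30 40 40 b5
python3 go.py 513.3 -30.4 48 -2.997 513.3 -30.4 43 -2.997
```

```text
side crop 208 180
top crop 222 169
xyz cm [0.  0.  0.5] rotz -0.0
meas 8.4333 [513.6 -30.9  48.7] yaw -2.9977 tilt [0.0009 0.0001] w 49.73451239505362 [-0.4  1.  -1.5] j [ 0.26  0.45 -0.51  0.   -0.61 -0.11]
```

View pics/b5.png

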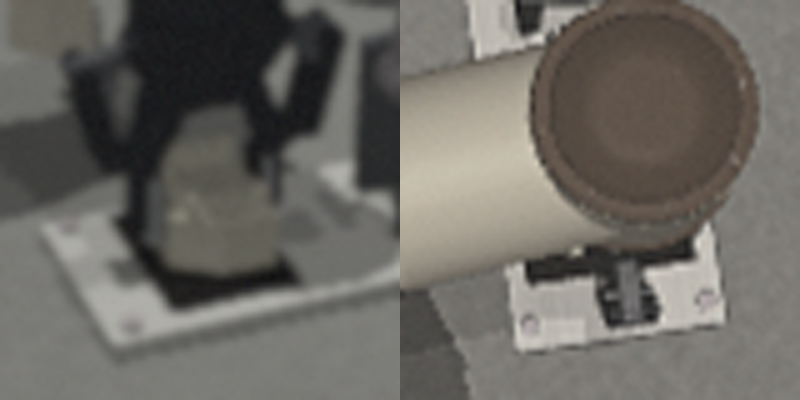

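Call:
{"op": "apply_moves", "data": {"steps": [{"hand": 0.57, "xyz": [0, 0, 0.15], "delta_rot": [0, 0, 0]}, {"hand": 0.57, "xyz": [0, 0, 0.3], "delta_rot": [0, 0, 0]}, {"hand": 0.57, "xyz": [0, 0, 0.4], "delta_rot": [0, 0, 0]}, {"hand": 0.57, "xyz": [0, 0, 0.5], "delta_rot": [0, 0, 0]}, {"hand": 0.57, "xyz": [0, 0, 0.55], "delta_rot": [0, 0, 0]}, {"hand": 0.57, "xyz": [0, 0, 0.55], "delta_rot": [0, 0, 0]}]}}

```text
clock: 8.93
position: [513.1, -30.9, 42.7]
ee_rot: [-0.072, 0.997, -0.0, -0.0]
contact_force: [0.2, -1.2, -1.7]
gripper_width: 49.0
```

Still hanging; creep on.

Call:
{"op": "apply_moves", "data": {"steps": [{"hand": 0.57, "xyz": [0, 0, 0.04], "delta_rot": [0, 0, 0]}, {"hand": 0.57, "xyz": [0, 0, 0.08], "delta_rot": [0, 0, 0]}, {"hand": 0.57, "xyz": [0, 0, 0.12], "delta_rot": [0, 0, 0]}, {"hand": 0.57, "xyz": [0, 0, 0.12], "delta_rot": [0, 0, 0]}]}}

```text
clock: 9.27
position: [513.2, -30.8, 41.7]
ee_rot: [-0.072, 0.997, -0.0, 0.0]
contact_force: [-0.2, -0.2, -0.9]
gripper_width: 49.5
```

Call:
{"op": "apply_moves", "data": {"steps": [{"hand": 0.57, "xyz": [0, 0, 0.03], "delta_rot": [0, 0, 0]}, {"hand": 0.57, "xyz": [0, 0, 0.06], "delta_rot": [0, 0, 0]}, {"hand": 0.57, "xyz": [0, 0, 0.06], "delta_rot": [0, 0, 0]}]}}

```text
clock: 9.52
position: [513.2, -30.9, 41.6]
ee_rot: [-0.072, 0.997, -0.0, 0.0]
contact_force: [-2.1, 1.4, 5.4]
gripper_width: 49.5
```

Call:
{"op": "apply_moves", "data": {"steps": [{"hand": 0.58, "xyz": [0, 0, 0], "delta_rot": [0, 0, 0]}, {"hand": 0.59, "xyz": [0, 0, 0], "delta_rot": [0, 0, 0]}, {"hand": 0.62, "xyz": [0, 0, 0], "delta_rot": [0, 0, 0]}, {"hand": 0.7, "xyz": [0, 0, 0], "delta_rot": [0, 0, 0]}, {"hand": 0.7, "xyz": [0, 0, 0], "delta_rot": [0, 0, 0]}, {"hand": 0.7, "xyz": [0, 0, 0], "delta_rot": [0, 0, 0]}, {"hand": 0.7, "xyz": [0, 0, 0], "delta_rot": [0, 0, 0]}]}}

```text
clock: 10.1
position: [513.2, -30.8, 40.9]
ee_rot: [-0.072, 0.997, -0.0, -0.0]
contact_force: [0.0, 0.0, -0.6]
gripper_width: 59.8
```

Call:
{"op": "apply_moves", "data": {"steps": [{"hand": 0.7, "xyz": [0, 0, -1], "delta_rot": [0, 0, 0]}, {"hand": 0.7, "xyz": [0, 0, -3], "delta_rot": [0, 0, 0]}, {"hand": 0.7, "xyz": [0, 0, -6], "delta_rot": [0, 0, 0]}, {"hand": 0.7, "xyz": [0, 0, -9], "delta_rot": [0, 0, 0]}, {"hand": 0.7, "xyz": [0, 0, -12], "delta_rot": [0, 0, 0]}, {"hand": 0.7, "xyz": [6, 0, -12], "delta_rot": [0, 0, 0]}, {"hand": 0.7, "xyz": [10, 0, -12], "delta_rot": [0, 0, 0]}, {"hand": 0.7, "xyz": [10, 0, -12], "delta_rot": [0, 0, 0]}, {"hand": 0.7, "xyz": [10, 0, -12], "delta_rot": [0, 0, 0]}]}}

```text
clock: 10.85
position: [409.9, -46.1, 161.7]
ee_rot: [-0.072, 0.997, 0.0, -0.001]
contact_force: [0.6, -0.1, 0.8]
gripper_width: 60.1
```

```bash
python3 look.py 513 -30 40 50 b6; python3 - <<'E'
import numpy as np
cy=-2.997;X=np.array([np.cos(cy),np.sin(cy),0]);print(np.array([513.3,-30.4,160.7])+100*X)
E
python3 go.py 0 0 0 0 0 0 0 0
```

```text
side crop 198 170
top crop 212 159
[414.34353178 -44.80893461 160.7       ]
xyz cm [0. 0. 0.] rotz -0.0
meas 10.95 [414.5 -45.2 162.2] yaw -2.997 tilt [0.0028 0.0004] w 59.4476288732408 [-0.3  0.7  1.1] j [ 0.29  0.13 -0.61  0.   -0.83 -0.14]
```

View pics/b6.png

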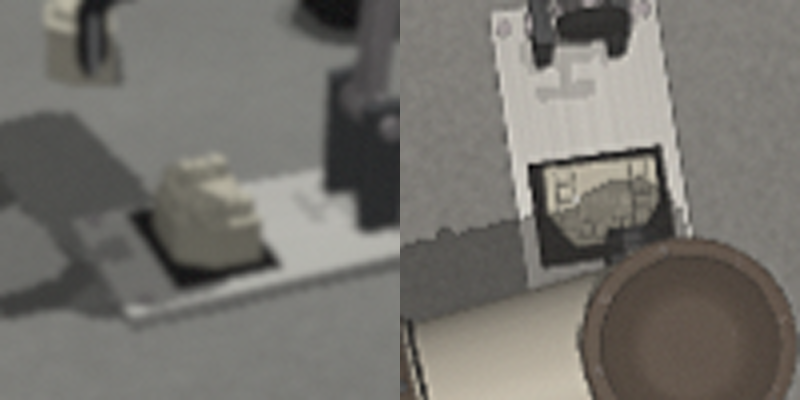

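Call:
{"op": "apply_moves", "data": {"steps": [{"hand": 0.7, "xyz": [0, 20, -10], "delta_rot": [0, 0, -1]}, {"hand": 0.7, "xyz": [0, 20, -10], "delta_rot": [0, 0, -1]}, {"hand": 0.7, "xyz": [0, 20, -10], "delta_rot": [0, 0, -1]}, {"hand": 0.7, "xyz": [0, 20, -10], "delta_rot": [0, 0, -1]}, {"hand": 0.7, "xyz": [0, 20, -10], "delta_rot": [0, 0, -1]}, {"hand": 0.7, "xyz": [0, 20, -10], "delta_rot": [0, 0, -1]}, {"hand": 0.7, "xyz": [0, 20, -10], "delta_rot": [0, 0, -1]}, {"hand": 0.7, "xyz": [0, 20, -10], "delta_rot": [0, 0, -1]}, {"hand": 0.7, "xyz": [0, 20, -10], "delta_rot": [0, 0, -1]}, {"hand": 0.7, "xyz": [0, 20, -10], "delta_rot": [0, 0, -1]}]}}

```text
clock: 11.78
position: [386.2, 153.4, 261.2]
ee_rot: [-0.54, 0.842, -0.0, 0.0]
contact_force: [0.5, 0.7, -1.4]
gripper_width: 59.8
```

```bash
cat > chk.py <<'E'
from bench import get_image,nets
from fit import *
ps=[get_image("side"),get_image("top")]
c=fitcast(ps[1:],(514,-30,.146),16,20); cs=fitcast(ps[:1],(514,-30,.146),16,20)
s=fitseat(ps[1:],(513.5,-30,.146))
print("top",np.round(c,3),"side",np.round(cs,3),"seat",np.round(s,3))
for n,p in zip("st",ps):
    for l in("cast_mid","cast_front","seat","knob","pad_face","hinge"): print(n,l,[(r["xyz"],round(r["confidence"],2)) for r in nets.pinpoint(p,l)[:1]])
a=[]
for p in ps:
    P=castpts(*c[:3],16,20); uv=proj(p,[513,-30,30])[0].astype(int)
    crop(p,uv[0]-25,uv[1]-25,50,50,"pics/_t.png",8,[P[:6],P[6:12]]); a.append(cv2.imread("pics/_t.png"))
cv2.imwrite("pics/chk.png",np.hstack(a))
E
python3 chk.py; python3 go.py 0 0 0 0 0 0 0 0
```

```text
top [ 5.14591e+02 -2.98920e+01  1.18000e-01  6.38000e-01] side [ 5.1560e+02 -2.3747e+01 -1.3200e-01  1.1160e+00] seat [ 5.13948e+02 -2.95110e+01  1.53000e-01  6.79000e-01]
s cast_mid [([513.7, -28.1, 34.5], 0.74)]
s cast_front []
s seat [([513.7, -33.5, 18.2], 0.91)]
s knob [([635.6, -12.4, 267.4], 0.68)]
s pad_face [([589.1, -17.2, 196.0], 0.49)]
s hinge [([620.1, -10.7, 87.9], 0.84)]
t cast_mid [([510.5, -31.7, 37.5], 0.72)]
t cast_front [([490.5, -30.7, 33.9], 0.66)]
t seat [([512.0, -35.7, 15.3], 0.67)]
t knob [([632.2, -8.8, 271.0], 0.68)]
t pad_face [([593.1, -17.2, 200.5], 0.64)]
t hinge [([620.0, -14.5, 91.3], 0.94)]
xyz cm [0. 0. 0.] rotz -0.0
meas 12.4833 [385.5 152.7 261. ] yaw -1.9977 tilt [0.0001 0.    ] w 59.564244640852785 [-0.6 -0.3 -0.3] j [ 0.77  0.01 -0.45  0.   -1.11  0.37]
```

View pics/chk.png

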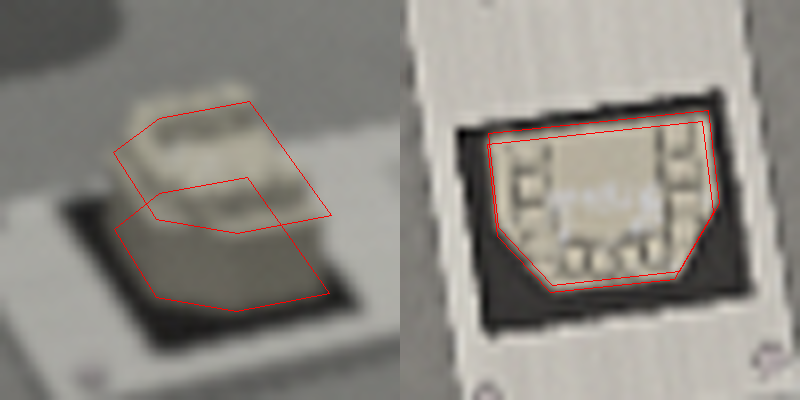

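```bash
python3 - <<'E'
from bench import get_image
from h import *
p=get_image("top"); uv=proj(p,[513,-30,30])[0].astype(int); print(uv-22)
crop(p,uv[0]-22,uv[1]-18,44,36,"pics/z.png",16)
np.save("pics/top_z.npy",p["frame"])
E
```

```text
[240 187]
```

View pics/z.png

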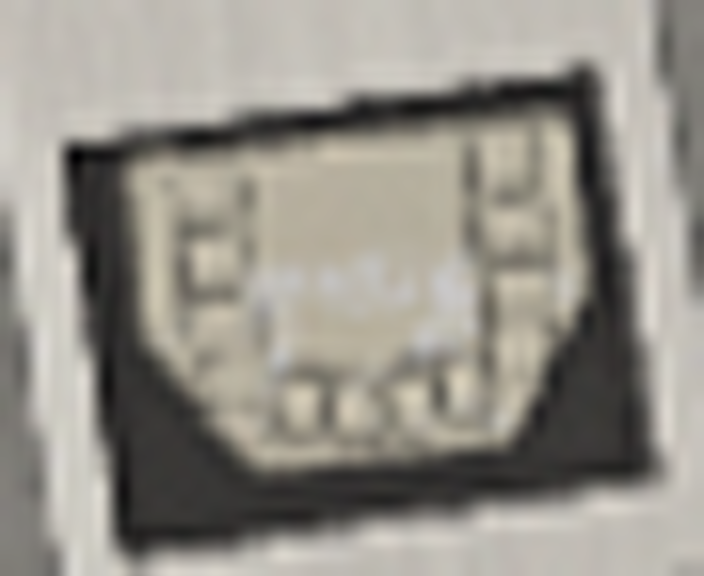

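```bash
python3 - <<'E'
from bench import get_image
from fit import *
p=get_image("top")
f=lambda q:np.array([[240+x/16-.5,191+y/16-.5] for x,y in q])
S=onplane(p,f([(70,150),(590,75),(655,478),(125,550)]),16); C=onplane(p,f([(130,158),(575,108)]),44)
F=onplane(p,f([(258,465),(510,450)]),44)
print(S.round(1)); print("seat c",S.mean(0).round(1),[np.linalg.norm(S[i]-S[(i+1)%4]).round(1) for i in range(4)])
a=lambda u,v:np.arctan2(*( (u-v)[[0,1]]*[-1,1] ))
e=S[0]-S[1]+S[3]-S[2]; print("seat yaw y-axis",np.arctan2(-e[0],e[1]), "x-axis",np.arctan2(*(S[0]-S[3]+S[1]-S[2])[[1,0]]))
e=C[0]-C[1]; print(C.round(1),"len",np.linalg.norm(e),"yaw",np.arctan2(-e[0],e[1]),C.mean(0))
e=F[0]-F[1]; print(F.round(1),"len",np.linalg.norm(e),"yaw",np.arctan2(-e[0],e[1]),F.mean(0), F.mean(0)-C.mean(0))
fr=p["frame"].astype(float)
# restricted colour fit: beige vs black inside the seat hull
P=rot(513.9,-29.6,.15,[(34,44,16),(34,-44,16),(-34,-44,16),(-34,44,16)])
w=sil(p,rot(513.9,-29.6,.15,[(32,42,16),(32,-42,16),(-32,-42,16),(-32,42,16)]))
g=np.clip((fr.max(2)-60)/100,0,1)
for cut in(16,20,24):
  for top in (False,True):
    def c(v):
        Q=castpts(v[0],v[1],v[2]/50,16,cut)[6:12] if top else castpts(v[0],v[1],v[2]/50,16,cut)[:12]
        return (w*np.abs(sil(p,Q)-g)).sum()
    s=np.array([514,-30,.13*50]); r=minimize(c,s,method="Nelder-Mead",options=dict(initial_simplex=np.array([s,s+[4,0,0],s+[0,4,0],s+[0,0,5]])))
    print(cut,top,r.x[:2],r.x[2]/50,r.fun)
E
```

```text
[[539.5  17.1  16. ]
 [552.6 -67.1  16. ]
 [487.3 -77.6  16. ]
 [475.    7.5  16. ]]
seat c [513.6 -30.   16. ] [np.float64(85.1), np.float64(66.2), np.float64(86.0), np.float64(65.2)]
seat yaw y-axis 0.1494039159541415 x-axis 0.15321598975228792
[[534.9   7.6  44. ]
 [543.6 -62.7  44. ]] len 70.82162558029087 yaw 0.12308910717851564 [539.22856471 -27.5865912   44.        ]
[[486.6 -13.   44. ]
 [489.3 -52.6  44. ]] len 39.67742732782791 yaw 0.0688573733094853 [487.92678067 -32.78445958  44.        ] [-51.30178403  -5.19786837   0.        ]
16 False [514.88167674 -29.94176551] 0.1328593295696424 52.393154296875004
16 True [513.68190929 -29.54650458] 0.11732323727995066 48.10312499999999
20 False [514.37552512 -29.8832626 ] 0.12962089549039782 43.464999999999996
20 True [513.6459018  -29.59123732] 0.11471621390444803 40.48625
24 False [514.40273446 -29.99381858] 0.1291475805507455 39.726875
24 True [513.27947426 -29.60931076] 0.1153713488375164 40.981875
```

```bash
python3 go.py 385.5 153.1 260.7 -1.997 634.5 -11.2 330 -1.421
```

```text
xyz cm [  4.666 -29.465  -6.93 ] rotz -0.576
meas 12.5833 [385.5 152.7 261. ] yaw -1.9976 tilt [-0. -0.] w 59.9737649691313 [-0.8  0.4  0.8] j [ 0.77  0.01 -0.45 -0.   -1.11  0.37]
```

Call:
{"op": "apply_moves", "data": {"steps": [{"hand": 0.7, "xyz": [0, 0, -4], "delta_rot": [0, 0, -0.1]}, {"hand": 0.7, "xyz": [0, 0, -6.9], "delta_rot": [0, 0, -0.2]}, {"hand": 0.7, "xyz": [4.7, -29.5, -6.9], "delta_rot": [0, 0, -0.576]}, {"hand": 0.7, "xyz": [4.7, -29.5, -6.9], "delta_rot": [0, 0, -0.576]}, {"hand": 0.7, "xyz": [4.7, -29.5, -6.9], "delta_rot": [0, 0, -0.576]}, {"hand": 0.7, "xyz": [4.7, -29.5, -6.9], "delta_rot": [0, 0, -0.576]}, {"hand": 0.7, "xyz": [4.7, -29.5, -6.9], "delta_rot": [0, 0, -0.576]}, {"hand": 0.7, "xyz": [4.7, -29.5, -6.9], "delta_rot": [0, 0, -0.576]}, {"hand": 0.7, "xyz": [4.7, -29.5, -6.9], "delta_rot": [0, 0, -0.576]}, {"hand": 0.7, "xyz": [4.7, -29.5, -6.9], "delta_rot": [0, 0, -0.576]}, {"hand": 0.7, "xyz": [4.7, -29.5, -6.9], "delta_rot": [0, 0, -0.576]}, {"hand": 0.7, "xyz": [4.7, -29.5, -6.9], "delta_rot": [0, 0, -0.576]}]}}

```text
clock: 13.58
position: [635.4, -13.3, 328.1]
ee_rot: [0.757, -0.653, -0.001, 0.001]
contact_force: [-0.3, 1.6, 0.6]
gripper_width: 59.9
```

```bash
python3 look.py 634 -11 290 50 d1; python3 go.py 634.5 -11.2 330 -1.421 634.5 -11.2 270 -1.421
```

```text
side crop 249 65
top crop 208 87
xyz cm [0. 0. 6.] rotz -0.0
meas 13.6833 [634.2 -12.  329.8] yaw -1.4215 tilt [-0.0008 -0.    ] w 59.878617122944135 [-0.4  0.4  0.9] j [ 0.24  0.36  0.16 -0.   -1.37  1.48]
```

View pics/d1.png

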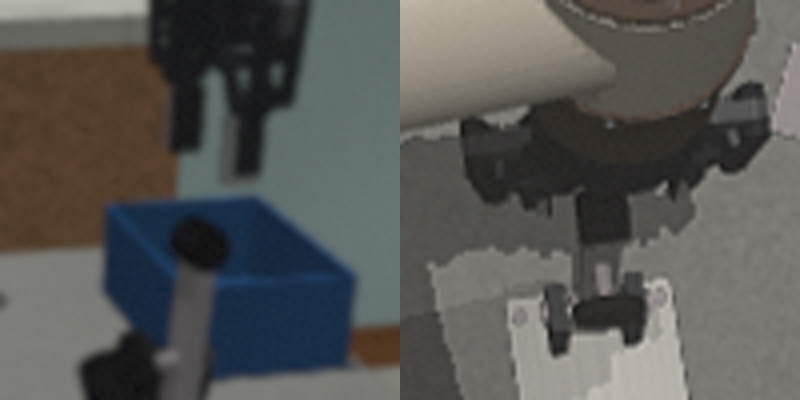

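```bash
python3 - <<'E'
from bench import get_image
from h import *
p=get_image("side"); print("pred knob",proj(p,[634.3,-11.3,266.6]),"seen",(249+201/4,65+243/4), "x+10",proj(p,[644.3,-11.3,266.6]),"y+10",proj(p,[634.3,-1.3,266.6]))
p=get_image("top"); print("top pred",proj(p,[634.3,-11.3,266.6]),"top of knob seen",(208+605/4,87+220/4))
E
```

```text
pred knob [[299.24131355 125.39462484]] seen (299.25, 125.75) x+10 [[303.39497411 125.10643244]] y+10 [[297.77666409 124.01256496]]
top pred [[258.06945765 139.91285197]] top of knob seen (359.25, 142.0)
```

Call:
{"op": "apply_moves", "data": {"steps": [{"hand": 0.7, "xyz": [0, 0, 2], "delta_rot": [0, 0, 0]}, {"hand": 0.7, "xyz": [0, 0, 4], "delta_rot": [0, 0, 0]}, {"hand": 0.7, "xyz": [0, 0, 5.5], "delta_rot": [0, 0, 0]}, {"hand": 0.6, "xyz": [0, 0, 6], "delta_rot": [0, 0, 0]}, {"hand": 0.45, "xyz": [0, 0, 6], "delta_rot": [0, 0, 0]}, {"hand": 0.4, "xyz": [0, 0, 6], "delta_rot": [0, 0, 0]}, {"hand": 0.36, "xyz": [0, 0, 6], "delta_rot": [0, 0, 0]}, {"hand": 0.32, "xyz": [0, 0, 6], "delta_rot": [0, 0, 0]}, {"hand": 0.3, "xyz": [0, 0, 6], "delta_rot": [0, 0, 0]}, {"hand": 0.29, "xyz": [0, 0, 6], "delta_rot": [0, 0, 0]}, {"hand": 0.29, "xyz": [0, 0, 6], "delta_rot": [0, 0, 0]}]}}

```text
clock: 14.7
position: [635.0, -11.1, 271.8]
ee_rot: [0.758, -0.652, 0.001, -0.001]
contact_force: [-2.6, 4.2, 4.8]
gripper_width: 25.5
```

```bash
python3 look.py 634 -11 270 40 d2; python3 go.py 634.5 -11.2 330 -1.421 634.5 -11.2 270 -1.421
```

```text
side crop 259 83
top crop 217 99
xyz cm [0. 0. 6.] rotz -0.0
meas 14.8 [635.  -11.2 271.8] yaw -1.4203 tilt [0.0029 0.0014] w 25.484103002685817 [-2.3  4.5  4.9] j [ 0.24  0.39  0.06 -0.   -1.24  1.49]
```

View pics/d2.png

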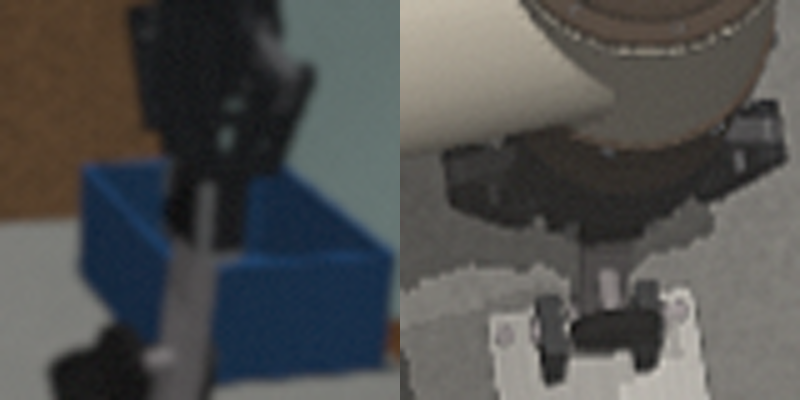

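```bash
python3 - <<'E'
import numpy as np
t0=1.637
for a,b in((1.637,.95),(.95,.3)):
    s=np.linspace(0,1,12); 
    for k in range(1,13):
        x=k/12; th=a+(b-a)*(x*x*(3-2*x)); print(round(th,3),round(18*(np.cos(th)-np.cos(a)),2),round(18*(np.sin(a)-np.sin(th)),2))
E
```

```text
1.623 0.24 -0.01
1.586 0.92 -0.04
1.53 1.93 -0.02
1.459 3.2 0.07
1.379 4.63 0.29
1.293 6.12 0.65
1.208 7.57 1.13
1.128 8.9 1.7
1.057 10.03 2.28
1.001 10.9 2.81
0.964 11.46 3.18
0.95 11.66 3.32
0.937 0.19 0.14
0.902 0.69 0.52
0.848 1.43 1.14
0.781 2.31 1.96
0.705 3.23 2.97
0.625 4.13 4.11
0.545 4.93 5.32
0.469 5.59 6.51
0.402 6.1 7.61
0.348 6.45 8.5
0.313 6.66 9.1
0.3 6.73 9.32
```

Call:
{"op": "apply_moves", "data": {"steps": [{"hand": 0.28, "xyz": [0, 0.24, -0.01], "delta_rot": [0, 0, 0]}, {"hand": 0.28, "xyz": [0, 0.92, -0.04], "delta_rot": [0, 0, 0]}, {"hand": 0.28, "xyz": [0, 1.93, -0.02], "delta_rot": [0, 0, 0]}, {"hand": 0.28, "xyz": [0, 3.2, 0.07], "delta_rot": [0, 0, 0]}, {"hand": 0.28, "xyz": [0, 4.63, 0.29], "delta_rot": [0, 0, 0]}, {"hand": 0.28, "xyz": [0, 6.12, 0.65], "delta_rot": [0, 0, 0]}, {"hand": 0.28, "xyz": [0, 7.57, 1.13], "delta_rot": [0, 0, 0]}, {"hand": 0.28, "xyz": [0, 8.9, 1.7], "delta_rot": [0, 0, 0]}, {"hand": 0.28, "xyz": [0, 10.03, 2.28], "delta_rot": [0, 0, 0]}, {"hand": 0.28, "xyz": [0, 10.9, 2.81], "delta_rot": [0, 0, 0]}, {"hand": 0.28, "xyz": [0, 11.46, 3.18], "delta_rot": [0, 0, 0]}, {"hand": 0.28, "xyz": [0, 11.66, 3.32], "delta_rot": [0, 0, 0]}]}}

```text
clock: 15.8
position: [521.6, -28.9, 240.9]
ee_rot: [0.758, -0.652, 0.004, -0.004]
contact_force: [-1.9, 4.6, 14.3]
gripper_width: 25.2
```

```bash
python3 look.py 560 -20 180 75 d3; python3 go.py 634.5 -11.2 330 -1.421 634.5 -11.2 270 -1.421
```

```text
side crop 192 89
top crop 185 106
xyz cm [0. 0. 6.] rotz -0.0
meas 15.9 [521.4 -29.  240.8] yaw -1.42 tilt [0.0092 0.0011] w 25.243696076492267 [-3.6  3.8 11.8] j [ 0.26  0.22 -0.27  0.   -1.08  1.46]
```

View pics/d3.png

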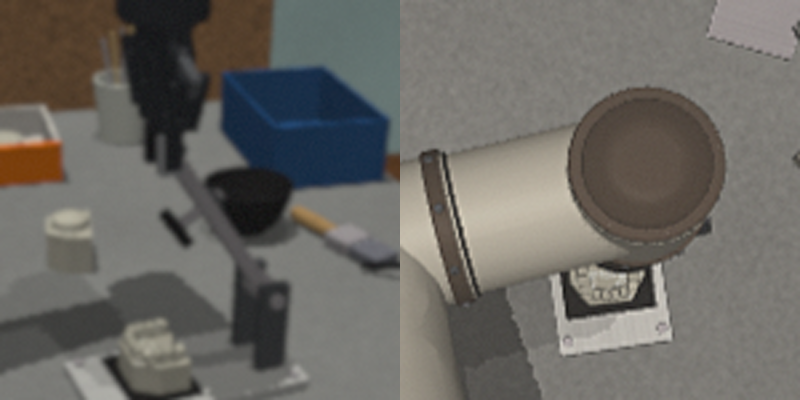

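```bash
python3 - <<'E'
import numpy as np
a,b=.96,.25
for k in range(1,13):
    x=k/12; th=a+(b-a)*(x*x*(3-2*x)); print(round(th,3),round(18*np.cos(th)-10.44,2),round(23.68-9.14-18*np.sin(th),2))
print("end",b)
for th in(.22,.19,.16,.13,.1,.08,.06,.04,.02,.0): print(th,round(18*(np.cos(th)-np.cos(b)),2),round(18*(np.sin(b)-np.sin(th)),2))
E
```

```text
0.946 0.09 -0.06
0.907 0.64 0.36
0.849 1.45 1.03
0.776 2.41 1.93
0.693 3.41 3.04
0.605 4.37 4.3
0.517 5.21 5.64
0.434 5.89 6.97
0.361 6.4 8.18
0.303 6.74 9.18
0.264 6.94 9.84
0.25 7.0 10.09
end 0.25
0.22 0.13 0.53
0.19 0.24 1.05
0.16 0.33 1.59
0.13 0.41 2.12
0.1 0.47 2.66
0.08 0.5 3.01
0.06 0.53 3.37
0.04 0.55 3.73
0.02 0.56 4.09
0.0 0.56 4.45
```

Call:
{"op": "apply_moves", "data": {"steps": [{"hand": 0.28, "xyz": [0, 0.09, 0], "delta_rot": [0, 0, 0]}, {"hand": 0.28, "xyz": [0, 0.64, 0.36], "delta_rot": [0, 0, 0]}, {"hand": 0.28, "xyz": [0, 1.45, 1.03], "delta_rot": [0, 0, 0]}, {"hand": 0.28, "xyz": [0, 2.41, 1.93], "delta_rot": [0, 0, 0]}, {"hand": 0.28, "xyz": [0, 3.41, 3.04], "delta_rot": [0, 0, 0]}, {"hand": 0.28, "xyz": [0, 4.37, 4.3], "delta_rot": [0, 0, 0]}, {"hand": 0.28, "xyz": [0, 5.21, 5.64], "delta_rot": [0, 0, 0]}, {"hand": 0.28, "xyz": [0, 5.89, 6.97], "delta_rot": [0, 0, 0]}, {"hand": 0.28, "xyz": [0, 6.4, 8.18], "delta_rot": [0, 0, 0]}, {"hand": 0.28, "xyz": [0, 6.74, 9.18], "delta_rot": [0, 0, 0]}, {"hand": 0.28, "xyz": [0, 6.94, 9.84], "delta_rot": [0, 0, 0]}, {"hand": 0.28, "xyz": [0, 7, 10.1], "delta_rot": [0, 0, 0]}]}}

```text
clock: 16.9
position: [449.3, -40.2, 136.1]
ee_rot: [0.758, -0.652, -0.0, 0.0]
contact_force: [-5.1, 2.5, 8.1]
gripper_width: 25.1
```

```bash
python3 look.py 530 -30 80 70 d4; python3 go.py 634.5 -11.2 330 -1.421 634.5 -11.2 270 -1.421
```

```text
side crop 185 135
top crop 193 130
xyz cm [0. 0. 6.] rotz -0.0
meas 17.0 [449.3 -40.2 135.8] yaw -1.421 tilt [-0.0011 -0.0004] w 25.00881402920296 [-3.6  1.1  2.4] j [ 0.27  0.22 -0.57  0.   -0.78  1.45]
```

View pics/d4.png

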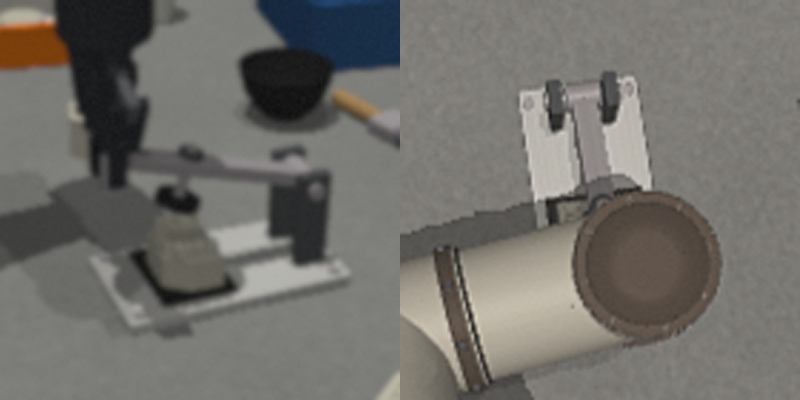

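Call:
{"op": "apply_moves", "data": {"steps": [{"hand": 0.28, "xyz": [0, 0.13, 0.5], "delta_rot": [0, 0, 0]}, {"hand": 0.28, "xyz": [0, 0.24, 1.05], "delta_rot": [0, 0, 0]}, {"hand": 0.28, "xyz": [0, 0.33, 1.6], "delta_rot": [0, 0, 0]}, {"hand": 0.28, "xyz": [0, 0.41, 2.1], "delta_rot": [0, 0, 0]}, {"hand": 0.28, "xyz": [0, 0.45, 2.45], "delta_rot": [0, 0, 0]}, {"hand": 0.28, "xyz": [0, 0.47, 2.6], "delta_rot": [0, 0, 0]}, {"hand": 0.28, "xyz": [0, 0.47, 2.6], "delta_rot": [0, 0, 0]}]}}

```text
clock: 17.58
position: [444.7, -41.0, 109.8]
ee_rot: [0.758, -0.652, -0.0, 0.001]
contact_force: [-4.5, 0.7, 2.2]
gripper_width: 25.1
```

```bash
python3 look.py 530 -30 80 45 d5; python3 go.py 634.5 -11.2 330 -1.421 634.5 -11.2 270 -1.421
```

```text
side crop 210 160
top crop 218 155
xyz cm [0. 0. 6.] rotz -0.0
meas 17.6833 [444.7 -40.9 109.9] yaw -1.4212 tilt [-0.0012 -0.0004] w 25.085636174148302 [-5.3 -0.   3.4] j [ 0.27  0.26 -0.61  0.   -0.71  1.45]
```

View pics/d5.png

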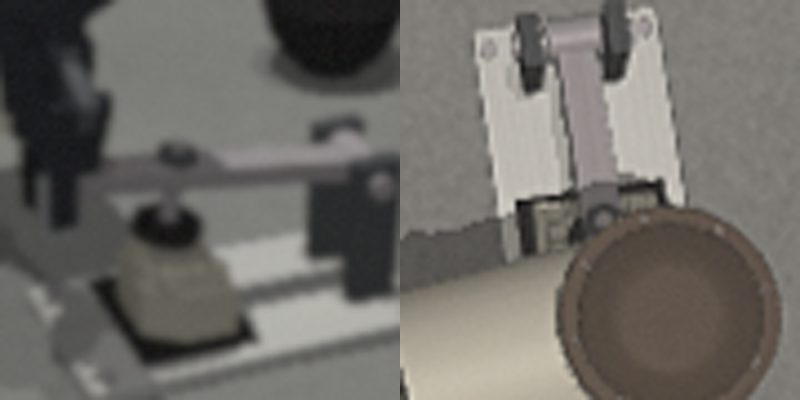

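Call:
{"op": "apply_moves", "data": {"steps": [{"hand": 0.28, "xyz": [0, 0.02, 0.2], "delta_rot": [0, 0, 0]}, {"hand": 0.28, "xyz": [0, 0.04, 0.4], "delta_rot": [0, 0, 0]}, {"hand": 0.28, "xyz": [0, 0.05, 0.6], "delta_rot": [0, 0, 0]}, {"hand": 0.28, "xyz": [0, 0.06, 0.8], "delta_rot": [0, 0, 0]}, {"hand": 0.28, "xyz": [0, 0.06, 0.8], "delta_rot": [0, 0, 0]}]}}

```text
clock: 18.1
position: [444.1, -41.1, 101.9]
ee_rot: [0.758, -0.652, -0.0, 0.001]
contact_force: [-4.7, 0.3, 3.2]
gripper_width: 25.2
```

Call:
{"op": "apply_moves", "data": {"steps": [{"hand": 0.28, "xyz": [0, 0.01, 0.2], "delta_rot": [0, 0, 0]}, {"hand": 0.28, "xyz": [0, 0.02, 0.4], "delta_rot": [0, 0, 0]}, {"hand": 0.28, "xyz": [0, 0.03, 0.6], "delta_rot": [0, 0, 0]}, {"hand": 0.28, "xyz": [0, 0.03, 0.6], "delta_rot": [0, 0, 0]}, {"hand": 0.28, "xyz": [0, 0.03, 0.6], "delta_rot": [0, 0, 0]}]}}

```text
clock: 18.52
position: [443.8, -41.1, 95.9]
ee_rot: [0.758, -0.652, -0.0, 0.001]
contact_force: [-5.1, -0.3, 4.2]
gripper_width: 25.2
```

```bash
python3 look.py 530 -30 80 45 d6; python3 go.py 634.5 -11.2 330 -1.421 634.5 -11.2 270 -1.421
```

```text
side crop 210 160
top crop 218 155
xyz cm [0. 0. 6.] rotz -0.0
meas 18.6167 [443.8 -41.1  95.9] yaw -1.4218 tilt [-0.0015 -0.0005] w 25.33748537242822 [-5.4  0.9  3.7] j [ 0.27  0.28 -0.63  0.   -0.67  1.45]
```

View pics/d6.png

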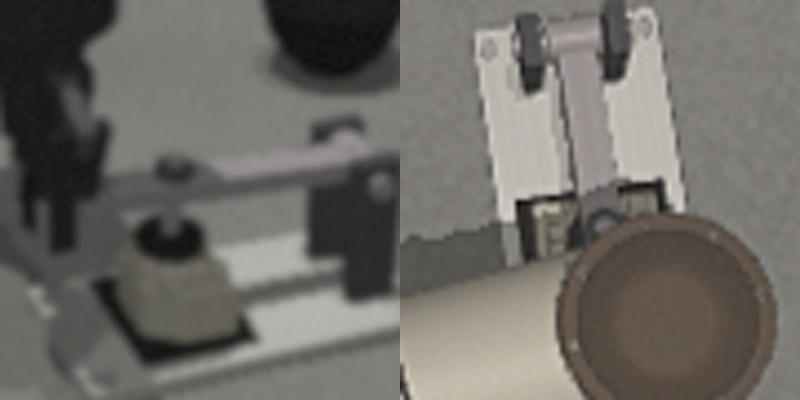

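```bash
cat > ov.py <<'E'
import sys
from bench import get_image
from fit import *
sx,sy,sw=513.7,-29.8,.15
p=get_image("side"); th=float(sys.argv[1])
L=[]
for zz,yy in((7,-11),(-7,-11)):
    Q=[(110-r*np.cos(th)-zz*np.sin(th)*-1*-1, yy, 87+r*np.sin(th)+zz*np.cos(th)) for r in (0,165)]
    L.append(rot(sx,sy,sw,Q))
posts=[rot(sx,sy,sw,[(95,y,16),(95,y,101),(125,y,101),(125,y,16)]) for y in(-20,)]
u,v=205,165
crop(p,u,v,100,75,sys.argv[2],8,L+posts)
E
python3 ov.py 0.02 pics/o1.png
```

```text
(no output)
```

View pics/o1.png

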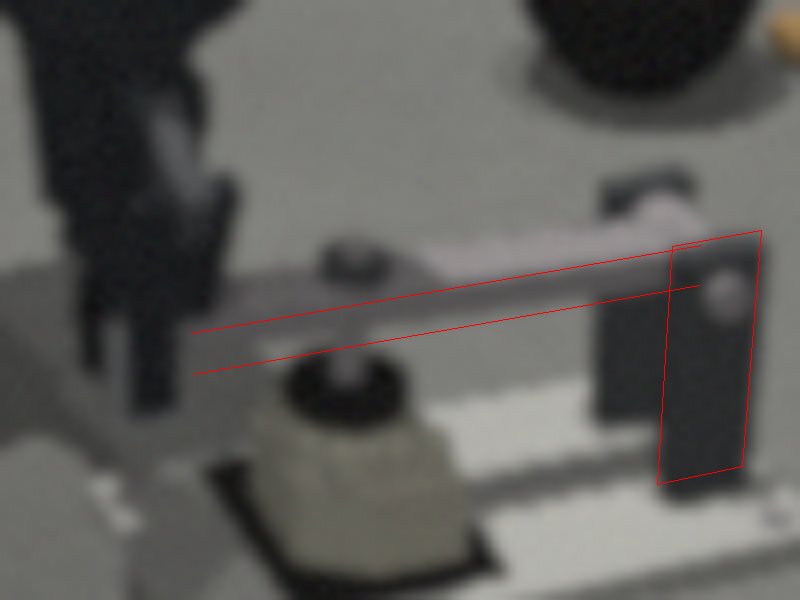

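```bash
cat > ang.py <<'E'
from bench import get_image
from fit import *
from scipy.optimize import least_squares
sx,sy,sw=513.7,-29.8,.15
acc=0
for i in range(2):
    p=get_image("side"); acc=acc+p["frame"].astype(float)
g=cv2.cvtColor((acc/2).astype(np.uint8),cv2.COLOR_BGR2GRAY).astype(float); g=cv2.GaussianBlur(g,(0,0),.7)
def edge(th,dz,zz,r): 
    r=np.atleast_1d(r); Q=np.c_[110-r*np.cos(th)+zz*np.sin(th), np.full(len(r),-11), 87+dz+r*np.sin(th)+zz*np.cos(th)]
    return proj(p,rot(sx,sy,sw,Q))
# bottom-edge points: per column strongest dark->bright (going down) near the model
for zz,name in((-7,"bottom"),):
    pts=[]
    for r in np.arange(25,165,2.):
        u,v=edge(.03,0,zz,r)[0]; c=int(round(u)); vv=np.arange(int(v)-6,int(v)+6); col=np.interp(np.arange(vv[0],vv[-1],.1),np.arange(384),g[:,c]); d=np.gradient(col); k=np.argmax(d); pts.append((c,vv[0]+k*.1,d[k]*10,r))
    pts=np.array(pts); print(np.round(pts[::3],1).tolist())
    m=pts[:,2]>12; m&=~((pts[:,3]>85)&(pts[:,3]<135))
    f=lambda q:[np.interp(a[0],*edge(q[0],q[1],zz,np.arange(170,0,-1.)).T)-a[1] for a in pts[m]]
    r=least_squares(f,[.03,0],loss="soft_l1",f_scale=.3); print(name,r.x,m.sum(),np.std(r.fun))
    r=least_squares(lambda q:f([q[0],0]),[.03],loss="soft_l1",f_scale=.3); print("dz=0",r.x,np.std(r.fun))
E
python3 ang.py
```

```text
[[283.0, 204.2, 0.3, 25.0], [281.0, 206.2, -0.6, 31.0], [278.0, 202.2, 6.7, 37.0], [276.0, 201.4, 12.9, 43.0], [274.0, 202.2, 13.9, 49.0], [272.0, 202.2, 13.6, 55.0], [269.0, 202.2, 12.4, 61.0], [267.0, 203.6, 14.0, 67.0], [265.0, 203.3, 13.6, 73.0], [262.0, 203.2, 12.7, 79.0], [260.0, 204.2, 13.7, 85.0], [258.0, 204.3, 13.3, 91.0], [256.0, 204.2, 12.7, 97.0], [253.0, 205.4, 12.5, 103.0], [251.0, 205.4, 8.5, 109.0], [249.0, 201.0, 9.4, 115.0], [246.0, 201.2, 5.8, 121.0], [244.0, 205.5, 3.7, 127.0], [241.0, 206.2, 9.6, 133.0], [239.0, 206.3, 10.8, 139.0], [237.0, 206.3, 5.7, 145.0], [234.0, 203.0, 2.2, 151.0], [232.0, 204.0, 6.2, 157.0], [229.0, 204.2, 15.6, 163.0]]
bottom [ 0.15711197 -4.39872904] 24 0.5259119820760316
dz=0 [0.09259411] 0.8648093654152423
```

```bash
sed -i 's/^sx,sy,sw=.*/import sys\nsx,sy,sw=(511.9,-33.2,.133) if len(sys.argv)>1 and sys.argv[1]=="s" else (513.7,-29.8,.15)/' ang.py; python3 ang.py s; python3 - <<'E'
from bench import get_image,nets
from fit import *
ps=[get_image("side"),get_image("top")]
for n,p in zip("st",ps):
    for l in("cast_mid","knob","pad_face","hinge","seat"): print(n,l,[(r["xyz"],round(r["confidence"],2)) for r in nets.pinpoint(p,l)[:1]])
p=ps[0]
for fr in((513.7,-29.8,.15),(511.9,-33.2,.133)):
  for th in(0,.03,.06,.1):
    Q=rot(*fr,[(110-110*np.cos(th),0,87+110*np.sin(th)),(110-180*np.cos(th),-13,87+180*np.sin(th))]); print(th,proj(p,Q).round(1).tolist())
uv=proj(p,[500,-30,70])[0].astype(int); print(uv); crop(p,uv[0]-32,uv[1]-25,64,50,"pics/q.png",12)
E
```

```text
[[283.0, 205.4, 0.4, 25.0], [280.0, 207.2, -0.1, 31.0], [278.0, 201.2, 6.6, 37.0], [276.0, 201.2, 13.0, 43.0], [274.0, 202.2, 13.6, 49.0], [271.0, 202.6, 13.3, 55.0], [269.0, 202.2, 12.3, 61.0], [267.0, 203.2, 13.7, 67.0], [264.0, 203.6, 13.2, 73.0], [262.0, 203.7, 12.8, 79.0], [260.0, 204.2, 13.4, 85.0], [257.0, 204.2, 13.1, 91.0], [255.0, 204.2, 13.0, 97.0], [253.0, 205.2, 12.8, 103.0], [250.0, 201.0, 9.5, 109.0], [248.0, 202.0, 2.2, 115.0], [246.0, 205.4, 2.2, 121.0], [243.0, 205.5, 5.1, 127.0], [241.0, 206.3, 9.3, 133.0], [238.0, 206.6, 8.8, 139.0], [236.0, 206.2, 2.1, 145.0], [234.0, 210.4, 0.3, 151.0], [231.0, 204.0, 11.0, 157.0], [229.0, 205.3, 10.4, 163.0]]
bottom [0.03658685 5.25112535] 22 0.2675049060922923
dz=0 [0.11362772] 0.4565218017298369
s cast_mid [([510.9, -25.0, 36.4], 0.7)]
s knob [([444.8, -45.3, 95.5], 0.72)]
s pad_face [([509.3, -29.9, 52.7], 0.61)]
s hinge [([620.8, -12.2, 90.4], 0.8)]
s seat [([512.7, -33.5, 15.9], 0.89)]
t cast_mid [([512.8, -30.9, 31.6], 0.48)]
t knob []
t pad_face [([511.7, -27.7, 57.9], 0.51)]
t hinge [([621.1, -16.2, 87.1], 0.81)]
t seat [([515.0, -34.0, 13.5], 0.79)]
0 [[248.9, 203.6], [222.7, 211.6]]
0.03 [[248.9, 202.4], [222.7, 209.6]]
0.06 [[249.0, 201.2], [222.7, 207.5]]
0.1 [[249.1, 199.5], [222.9, 204.8]]
0 [[248.5, 204.4], [221.9, 212.2]]
0.03 [[248.5, 203.2], [221.9, 210.2]]
0.06 [[248.5, 201.9], [222.0, 208.1]]
0.1 [[248.7, 200.3], [222.1, 205.4]]
[243 210]
```

View pics/q.png

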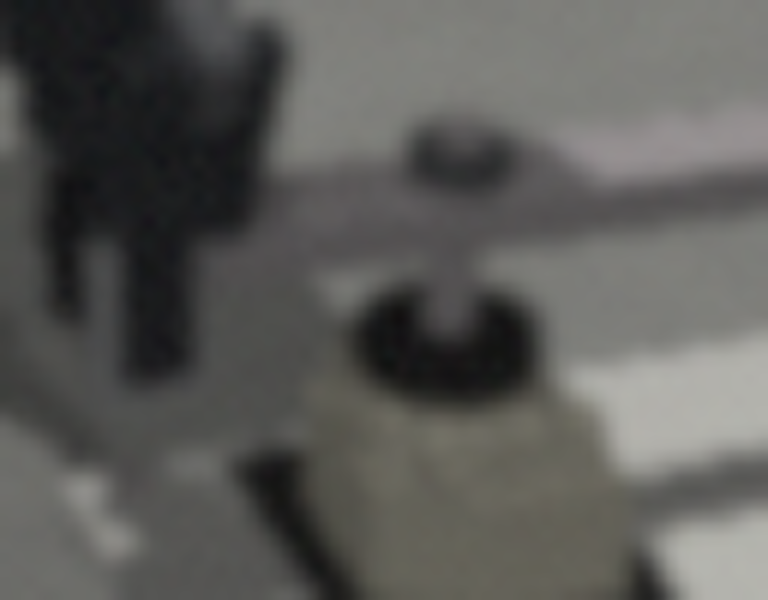

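```bash
python3 - <<'E'
import cv2,numpy as np
for n in("d5","d6"):
    g=cv2.cvtColor(cv2.imread(f"pics/{n}.png")[:,:400],cv2.COLOR_BGR2GRAY).astype(float); g=cv2.GaussianBlur(g,(0,0),2.5); s=400/90
    o=[]
    for u in range(230,282,3):
        c=int((u-210+.5)*s); lo,hi=int((192-160)*s),int((212-160)*s); d=np.gradient(g[lo:hi,c]); 
        k=[j for j in range(1,len(d)-1) if d[j]>d[j-1] and d[j]>=d[j+1] and d[j]>1.5]
        o.append((u,[(round((lo+j)/s+160-.5,1),round(d[j],1)) for j in k]))
    print(n); [print(x) for x in o]
E
```

```text
d5
(230, [(198.4, np.float64(3.9))])
(233, [])
(236, [(203.2, np.float64(3.3))])
(239, [(203.2, np.float64(3.6))])
(242, [(202.7, np.float64(3.1))])
(245, [(196.2, np.float64(1.8)), (202.2, np.float64(2.1))])
(248, [(196.6, np.float64(3.4))])
(251, [(197.1, np.float64(3.1)), (202.5, np.float64(2.9))])
(254, [(196.6, np.float64(1.6)), (202.0, np.float64(3.7))])
(257, [(201.8, np.float64(3.3))])
(260, [(201.8, np.float64(3.5))])
(263, [(201.6, np.float64(3.4))])
(266, [(201.3, np.float64(3.3))])
(269, [(201.1, np.float64(3.6))])
(272, [(200.9, np.float64(3.5))])
(275, [(200.7, np.float64(3.4))])
(278, [(192.3, np.float64(2.3)), (200.7, np.float64(2.0))])
(281, [])
d6
(230, [(204.3, np.float64(3.6))])
(233, [(195.3, np.float64(1.8))])
(236, [])
(239, [(206.8, np.float64(3.1))])
(242, [(206.3, np.float64(1.8))])
(245, [(200.0, np.float64(2.5))])
(248, [(200.2, np.float64(3.3))])
(251, [(200.2, np.float64(2.9)), (205.4, np.float64(2.1))])
(254, [(204.9, np.float64(3.6))])
(257, [(204.7, np.float64(3.4))])
(260, [(204.1, np.float64(3.5))])
(263, [(195.3, np.float64(1.6)), (203.8, np.float64(3.2))])
(266, [(194.2, np.float64(1.7)), (203.2, np.float64(3.4))])
(269, [(194.6, np.float64(1.6)), (202.9, np.float64(3.4))])
(272, [(193.5, np.float64(1.6)), (202.5, np.float64(3.4))])
(275, [(193.2, np.float64(1.7)), (202.0, np.float64(3.4))])
(278, [(193.2, np.float64(2.3)), (202.0, np.float64(2.0))])
(281, [(191.9, np.float64(7.4))])
```

Call:
{"op": "apply_moves", "data": {"steps": [{"hand": 0.28, "xyz": [0, 0, 0.2], "delta_rot": [0, 0, 0]}, {"hand": 0.28, "xyz": [0, 0, 0.4], "delta_rot": [0, 0, 0]}, {"hand": 0.28, "xyz": [0, 0, 0.4], "delta_rot": [0, 0, 0]}]}}

```text
clock: 19.72
position: [443.8, -41.1, 91.9]
ee_rot: [0.758, -0.653, -0.0, 0.001]
contact_force: [-6.1, -0.3, 4.2]
gripper_width: 24.8
```

```bash
cat > meas.py <<'E'
import sys
from bench import get_image,telemetry
import cv2,numpy as np
n=sys.argv[1]; F=[];fr=[];z=[]
for i in range(3):
    p=get_image("side"); fr.append(p["frame"].astype(float)); s=telemetry.read_state(); F.append(s["contact_force"]); z.append(s["position"])
f=np.mean(fr,0); np.save(f"pics/{n}.npy",f)
print("F",np.round(np.mean(F,0),1),"pos",np.round(np.mean(z,0),1),"t",s["clock"])
g=cv2.cvtColor(f.astype(np.uint8),cv2.COLOR_BGR2GRAY)
S=8; G=cv2.resize(g[180:240,205:305],None,fx=S,fy=S,interpolation=cv2.INTER_CUBIC).astype(float); G=cv2.GaussianBlur(G,(0,0),4)
def pk(u,a,b,sg):
    c=int((u-205+.5)*S); lo,hi=int((a-180)*S),int((b-180)*S); d=sg*np.gradient(G[lo:hi,c]); k=np.argmax(d); return (lo+k)/S+180-.5
print("armbot",[round(np.mean([pk(u+i,198,212,1) for i in(-1,0,1)]),2) for u in(239,256,260,264,268,272,275)])
print("cap top",[round(pk(u,188,203,-1),2) for u in(246,248,250)],"cap bot",[round(pk(u,193,206,1),2) for u in(246,248,250)])
print("pad bot",[round(pk(u,214,226,1),2) for u in(246,248,250)])
E
python3 meas.py m1
```

```text
F [-5.8  0.6  4.5] pos [443.8 -41.1  91.9] t 19.8667
armbot [np.float64(207.92), np.float64(205.54), np.float64(204.83), np.float64(204.17), np.float64(203.58), np.float64(202.83), np.float64(202.42)]
cap top [np.float64(195.88), np.float64(194.62), np.float64(194.75)] cap bot [np.float64(200.88), np.float64(201.25), np.float64(201.38)]
pad bot [np.float64(218.25), np.float64(218.5), np.float64(218.5)]
```

Call:
{"op": "apply_moves", "data": {"steps": [{"hand": 0.28, "xyz": [0, 0, 0.15], "delta_rot": [0, 0, 0]}, {"hand": 0.28, "xyz": [0, 0, 0.3], "delta_rot": [0, 0, 0]}, {"hand": 0.28, "xyz": [0, 0, 0.3], "delta_rot": [0, 0, 0]}]}}

```text
clock: 20.12
position: [443.8, -41.1, 89.1]
ee_rot: [0.758, -0.652, -0.0, 0.001]
contact_force: [-5.8, 0.3, 6.0]
gripper_width: 25.4
```

```bash
python3 meas.py m2
```

```text
F [-6.2  0.3  5.9] pos [443.8 -41.1  89.1] t 20.2667
armbot [np.float64(208.58), np.float64(206.0), np.float64(205.29), np.float64(204.75), np.float64(203.88), np.float64(203.04), np.float64(202.71)]
cap top [np.float64(196.38), np.float64(194.75), np.float64(194.88)] cap bot [np.float64(201.75), np.float64(202.0), np.float64(201.88)]
pad bot [np.float64(218.25), np.float64(218.38), np.float64(218.5)]
```

Call:
{"op": "apply_moves", "data": {"steps": [{"hand": 0.28, "xyz": [0, 0, 0.15], "delta_rot": [0, 0, 0]}, {"hand": 0.28, "xyz": [0, 0, 0.3], "delta_rot": [0, 0, 0]}, {"hand": 0.28, "xyz": [0, 0, 0.3], "delta_rot": [0, 0, 0]}]}}

```text
clock: 20.52
position: [443.8, -41.1, 86.2]
ee_rot: [0.758, -0.652, -0.0, 0.001]
contact_force: [-6.2, 0.8, 7.1]
gripper_width: 25.1
```

```bash
python3 meas.py m3; python3 - <<'E'
import numpy as np,cv2
a=[cv2.resize(np.load(f"pics/{n}.npy").astype(np.uint8)[175:235,215:282],None,fx=5.9,fy=5.9,interpolation=cv2.INTER_CUBIC) for n in("m1","m3")]
cv2.imwrite("pics/q2.png",np.hstack(a))
E
```

```text
F [-6.5  0.5  6.2] pos [443.8 -41.1  86.2] t 20.6667
armbot [np.float64(209.62), np.float64(206.46), np.float64(205.88), np.float64(205.0), np.float64(204.29), np.float64(203.5), np.float64(202.79)]
cap top [np.float64(197.12), np.float64(194.5), np.float64(195.0)] cap bot [np.float64(202.38), np.float64(202.75), np.float64(202.88)]
pad bot [np.float64(218.25), np.float64(218.5), np.float64(218.5)]
```

View pics/q2.png

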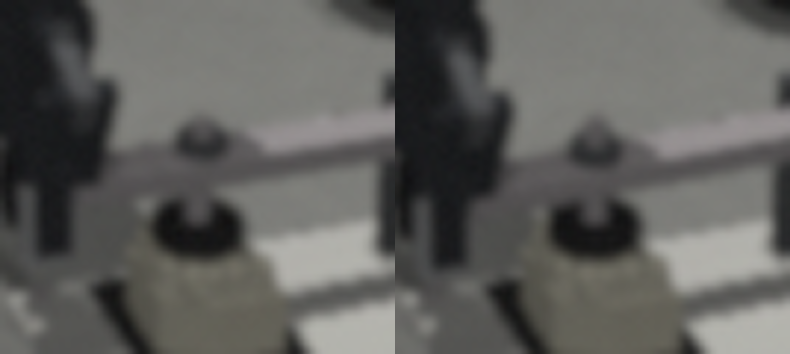

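```bash
python3 - <<'E'
import cv2,numpy as np
def load(n):
    if n[0]=="d":
        g=cv2.cvtColor(cv2.imread(f"pics/{n}.png")[:,:400],cv2.COLOR_BGR2GRAY); return cv2.resize(g,(720,720),interpolation=cv2.INTER_CUBIC).astype(float),210,160
    g=cv2.cvtColor(np.load(f"pics/{n}.npy").astype(np.uint8),cv2.COLOR_BGR2GRAY)[160:250,210:300]
    return cv2.resize(g,(720,720),interpolation=cv2.INTER_CUBIC).astype(float),210,160
ims={n:load(n)[0] for n in("d5","d6","m1","m2","m3")}
ref=ims["m1"]
def track(u0,u1,v0,v1,name):
    S=8;T=ref[(v0-160)*S:(v1-160)*S,(u0-210)*S:(u1-210)*S].astype(np.float32)
    for n,g in ims.items():
        A=g[(v0-160-7)*S:(v1-160+7)*S,(u0-210-3)*S:(u1-210+3)*S].astype(np.float32)
        r=cv2.matchTemplate(A,T,cv2.TM_CCOEFF_NORMED); _,m,_,l=cv2.minMaxLoc(r); print(name,n,"dv",l[1]/S-7,"du",l[0]/S-3,round(m,3))
track(240,257,211,221,"pad"); track(246,257,199,206,"armunder+stem"); track(258,272,196,208,"arm")
E
```

```text
pad d5 dv -2.625 du -0.875 0.976
pad d6 dv 0.0 du -0.25 0.997
pad m1 dv 0.0 du 0.0 1.0
pad m2 dv 0.0 du 0.125 0.999
pad m3 dv 0.0 du 0.25 0.996
armunder+stem d5 dv -4.125 du 0.75 0.987
armunder+stem d6 dv -0.875 du 0.125 0.997
armunder+stem m1 dv 0.0 du 0.0 1.0
armunder+stem m2 dv 0.625 du -0.125 0.995
armunder+stem m3 dv 1.25 du -0.25 0.994
arm d5 dv -2.625 du 1.625 0.98
arm d6 dv -0.625 du 0.375 0.995
arm m1 dv 0.0 du 0.0 1.0
arm m2 dv 0.5 du -0.375 0.996
arm m3 dv 0.875 du -0.375 0.997
```

Call:
{"op": "apply_moves", "data": {"steps": [{"hand": 0.29, "xyz": [0, 0, 0], "delta_rot": [0, 0, 0]}, {"hand": 0.3, "xyz": [0, 0, 0], "delta_rot": [0, 0, 0]}, {"hand": 0.31, "xyz": [0, 0, 0], "delta_rot": [0, 0, 0]}, {"hand": 0.35, "xyz": [0, 0, 0], "delta_rot": [0, 0, 0]}, {"hand": 0.45, "xyz": [0, 0, 0], "delta_rot": [0, 0, 0]}, {"hand": 0.55, "xyz": [0, 0, 0], "delta_rot": [0, 0, 0]}, {"hand": 0.55, "xyz": [0, 0, 0], "delta_rot": [0, 0, 0]}, {"hand": 0.55, "xyz": [0, 0, 0], "delta_rot": [0, 0, 0]}]}}

```text
clock: 21.33
position: [444.7, -40.7, 85.8]
ee_rot: [0.758, -0.652, 0.0, -0.0]
contact_force: [0.0, 0.4, -0.1]
gripper_width: 47.3
```

```bash
python3 meas.py m4; python3 - <<'E'
import numpy as np,cv2
L=lambda n:cv2.resize(cv2.cvtColor(np.load(f"pics/{n}.npy").astype(np.uint8),cv2.COLOR_BGR2GRAY)[160:250,210:300],(720,720),interpolation=cv2.INTER_CUBIC).astype(np.float32)
r=L("m1"); S=8
for u0,u1,v0,v1 in((240,257,211,221),(246,257,199,206),(258,272,196,208)):
    T=r[(v0-160)*S:(v1-160)*S,(u0-210)*S:(u1-210)*S]
    for n in("m3","m4"):
        A=L(n)[(v0-167)*S:(v1-153)*S,(u0-213)*S:(u1-207)*S]; _,m,_,l=cv2.minMaxLoc(cv2.matchTemplate(A,T,cv2.TM_CCOEFF_NORMED)); print(n,l[1]/S-7,l[0]/S-3,round(m,3))
E
```

```text
F [ 0.  -0.1  0.1] pos [444.6 -40.7  85.8] t 21.4833
armbot [np.float64(207.17), np.float64(206.42), np.float64(205.83), np.float64(205.04), np.float64(204.29), np.float64(203.54), np.float64(202.88)]
cap top [np.float64(197.12), np.float64(194.62), np.float64(194.88)] cap bot [np.float64(202.25), np.float64(202.75), np.float64(202.75)]
pad bot [np.float64(218.25), np.float64(218.5), np.float64(218.5)]
m3 0.0 0.25 0.996
m4 0.0 0.25 0.996
m3 1.25 -0.25 0.994
m4 1.25 -0.25 0.994
m3 0.875 -0.375 0.997
m4 0.875 -0.375 0.997
```

Arm held after release. Retreat straight up, then clear.

Call:
{"op": "apply_moves", "data": {"steps": [{"hand": 0.55, "xyz": [0, 0, -1], "delta_rot": [0, 0, 0]}, {"hand": 0.55, "xyz": [0, 0, -3], "delta_rot": [0, 0, 0]}, {"hand": 0.55, "xyz": [0, 0, -6], "delta_rot": [0, 0, 0]}, {"hand": 0.55, "xyz": [0, 0, -10], "delta_rot": [0, 0, 0]}, {"hand": 0.55, "xyz": [0, 0, -14], "delta_rot": [0, 0, 0]}, {"hand": 0.55, "xyz": [-10, 0, -17], "delta_rot": [0, 0, 0]}, {"hand": 0.55, "xyz": [-20, 0, -17], "delta_rot": [0, 0, 0]}, {"hand": 0.55, "xyz": [-20, 0, -17], "delta_rot": [0, 0, 0]}, {"hand": 0.55, "xyz": [-20, 0, -17], "delta_rot": [0, 0, 0]}, {"hand": 0.55, "xyz": [-20, 0, -17], "delta_rot": [0, 0, 0]}, {"hand": 0.55, "xyz": [-20, 0, -17], "delta_rot": [0, 0, 0]}]}}

```text
clock: 22.4
position: [414.9, 162.0, 257.0]
ee_rot: [0.76, -0.65, 0.0, -0.002]
contact_force: [-1.0, -0.4, 0.7]
gripper_width: 46.8
```

```bash
python3 meas.py m5; python3 look.py 530 -30 60 48 e1; python3 - <<'E'
from bench import get_image,nets
from fit import *
ps=[get_image("side"),get_image("top")]
for n,p in zip("st",ps):
    for l in("cast_mid","knob","pad_face","hinge","halfcast_mid","blockcast_mid"): print(n,l,[(r["xyz"],round(r["confidence"],2)) for r in nets.pinpoint(p,l)[:1]])
E
```

```text
F [-0.  -0.4  0.6] pos [414.4 158.4 255.9] t 22.55
armbot [np.float64(200.17), np.float64(206.46), np.float64(205.75), np.float64(205.04), np.float64(204.33), np.float64(203.5), np.float64(202.88)]
cap top [np.float64(195.38), np.float64(195.88), np.float64(196.12)] cap bot [np.float64(202.25), np.float64(202.62), np.float64(202.75)]
pad bot [np.float64(218.38), np.float64(218.5), np.float64(218.5)]
side crop 207 164
top crop 214 153
s cast_mid [([511.3, -27.4, 38.5], 0.83)]
s knob [([440.7, -41.8, 85.5], 0.82)]
s pad_face [([510.2, -30.7, 54.0], 0.58)]
s hinge [([621.9, -14.1, 85.9], 0.64)]
s halfcast_mid [([621.7, -253.8, 19.2], 0.91)]
s blockcast_mid [([482.8, 249.9, 27.5], 0.69)]
t cast_mid [([512.4, -29.1, 35.0], 0.8)]
t knob [([442.6, -39.3, 88.0], 0.57)]
t pad_face [([441.9, -38.6, 86.9], 0.49)]
t hinge [([619.0, -16.9, 88.8], 0.59)]
t halfcast_mid [([620.2, -253.7, 18.8], 0.55)]
t blockcast_mid [([483.0, 242.1, 30.7], 0.6)]
```

View pics/e1.png

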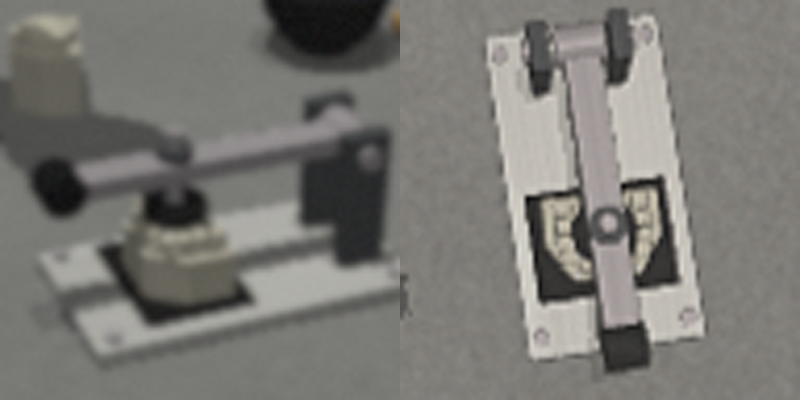

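```bash
python3 - <<'E'
from bench import get_image
from fit import *
for n in("side","top"):
    p=get_image(n); g=p["frame"].max(2).astype(float)
    for fr in((513.7,-29.8,.15),(511.9,-33.2,.133)):
        for th in(-.03,0,.03,.06):
            a=np.linspace(0,2*np.pi,40); c=(110-180*np.cos(th),87+180*np.sin(th))
            Q=rot(*fr,[(c[0]+14*np.cos(t),y,c[1]+14*np.sin(t)) for t in a for y in(-13,13)])
            m=sil(p,Q); v,u=np.nonzero(m>.5); q=proj(p,Q)
            print(n,fr[0],th,"pred c",np.round([u.mean(),v.mean()],2),"box",q.min(0).round(1),q.max(0).round(1))
    w=np.zeros(g.shape,bool); cu,cv=int(u.mean()),int(v.mean()); w[cv-12:cv+14,cu-12:cu+9]=1
    b=((g<70)&w).astype(np.uint8); k,l,st,ce=cv2.connectedComponentsWithStats(b); i=1+np.argmax(st[1:,4]); print("seen",ce[i].round(2),st[i])
E
```

```text
side 513.7 -0.03 pred c [221.16 211.02] box [213.6 203.1] [228.5 218.9]
side 513.7 0 pred c [220.98 209.03] box [213.5 201.1] [228.5 216.9]
side 513.7 0.03 pred c [221.01 207.02] box [213.5 199. ] [228.5 214.9]
side 513.7 0.06 pred c [221.04 204.99] box [213.5 197. ] [228.5 212.9]
side 511.9 -0.03 pred c [220.43 211.58] box [213.  203.6] [227.8 219.5]
side 511.9 0 pred c [220.35 209.56] box [212.9 201.6] [227.8 217.5]
side 511.9 0.03 pred c [220.3  207.56] box [212.8 199.6] [227.7 215.5]
side 511.9 0.06 pred c [220.38 205.55] box [212.8 197.5] [227.8 213.5]
seen [220.5  208.16] [214 201  15  15 147]
top 513.7 -0.03 pred c [267.35 235.87] box [261.  229.3] [273.4 242.3]
top 513.7 0 pred c [267.42 235.8 ] box [261.1 229.2] [273.5 242.2]
top 513.7 0.03 pred c [267.51 235.62] box [261.2 229. ] [273.7 242.1]
top 513.7 0.06 pred c [267.61 235.32] box [261.2 228.7] [273.8 241.9]
top 511.9 -0.03 pred c [268.29 236.68] box [262.  230.2] [274.2 243. ]
top 511.9 0 pred c [268.41 236.63] box [262.1 230.1] [274.4 243. ]
top 511.9 0.03 pred c [268.47 236.46] box [262.2 229.9] [274.5 242.9]
top 511.9 0.06 pred c [268.5  236.17] box [262.2 229.7] [274.7 242.7]
seen [267.4  235.95] [262 230  12  12 111]
```

```bash
python3 -c "
from bench import workorder,telemetry
print(workorder.job_done(), telemetry.read_state()['clock'])"
```

```text
the job is handed in; nothing more can be done
the job is handed in; nothing more can be done
```

The full-arch cast is on the jig's seat and released. The arm is level by my estimates, with the pad pressed about half-way in. I handed the job in at about 23 s, with the robot clear of everything.

**What I did:**
- I gripped the cast front to back by stopping the fingers about 1 mm inside its width, because the gripper's fixed force would be too much for the plaster. I did not measure the squeeze force.
- It touched down on the seat with about 7 N. I released it and checked it in both cameras before touching the jig arm.
- I then pinched the knob, swung the arm down along its arc, and released it.

**Last checks:**
- **Cast position:** checked in the top view before the arm came down, it sat within about 1 mm of the seat's centre. It was turned about 0.03 rad (2°) short of the seat's direction, which I left. The curved front faces away from the hinge.
- **Arm and pad:** the arm did not move on release or after the gripper backed off. The pad rests on the teeth and its stem stands out of the collar.
- **Other casts:** the half cast and block cast still read at their starting places, to within the networks' accuracy.

**Where the checks disagreed:**
- **Arm angle:** the knob's pixels in the side view gave +0.01 to +0.02 rad. The point where the pad stopped moving, together with the TCP height, gave about -0.004. The networks put the knob 85.5 to 88 mm above the bench, against 87 when level. A side-view fit to the arm's lower edge, made during the swing, proved too sensitive to calibration, so I dropped it.
- **Pad travel:** these estimates put the pad roughly 6 to 7.5 mm in, against 7 mm for half-way. The force at the knob, about 6.3 N, also fits half-way.
- **Cast fit from the side view:** after placing, the side-camera outline fit was poor (about 6 mm and 0.25 rad off). I relied on the top view instead.

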